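Clip the mirror arm onto its post

TASK

The magnifying mirror's arm needs its retaining clip back. Take the red-handled pliers with the spring clip already on their pins, squeeze the handles to spread the clip, slide it down over the shaft end of the mirror post and press it gently onto the white sprung washer until it lies level with the groove, then ease the grip so the clip closes in the groove. Draw the pliers off, stand them pins down in the empty steel cup and let go, without knocking the cup or anything else about.

Things in the scene. Friction and masses are not known exactly. Their poses are not given: they have to be found in the camera images.
- pliers: Spreading pliers, red handles, 157 mm long, 15 mm thick, 90 g. Frame of the left (+y) arm: z along them from pins to handles, y = squeezing line, origin (at rest) midway between the pins on the shoulder plane. Pins 4.5 mm square, 7 mm long, at y = +-9 mm. Pivot axis along x at z = 75 mm. At the start they lean 0.25 rad on the stand, pins in the clip's eyes; lift along z.
- pliers_arm (a joint): Angle between the plier arms (rad): 0 at rest, 0.32 squeezed to the stop, which spreads the pins by 12 mm each. The left arm (pliers) then tilts by half of it about x against the mid plane. Takes 4 N on the handles to start, 15 N to reach the stop with the clip on; grip with 20 to 40 N. The arms spring back open by themselves.
- pliers_handle_l (a point): Middle of the left red handle: y = +23.5, z = 125 mm in the frame of pliers. Handles reach from z = 100 to 150 mm, outer faces 55 mm apart here at rest, about 38 mm at the stop. A red finger guard sticks out below each, to y = 38 mm, top at z = 105 mm, rising to 110 mm when squeezed: fingertips set 7 mm above the guards at rest then push the pliers down without slipping.
- pliers_handle_r (a point): Middle of the right red handle; at rest at y = -23.5, z = 125 mm in the frame of pliers. Held with the handles 1 to 3 mm short of fully sprung back, the pliers stay lightly in the grip and the pins are free to leave the eyes of the seated clip upward.
- pliers_pin (a point): Lower end of the left pin of the pliers (y = 9, z = -7 mm in the frame of pliers).
- clip: Spring clip of dark steel: a C of two halves, brass hinge at the back, a brass eye on each free end; 55 x 41 mm, 4 mm thick (eyes 8), 32 g. Frame of the left (+y) half: origin at the ring's centre on the underside, z up, +x towards the eyes. Two straight inner bars along x, 20.6 mm apart when closed, about 29 mm at the stop of the pliers. Spread, it jams on the pins and can be carried.
- clip_jaw (a joint): Spread angle of the clip (rad): 0 closed, about 0.48 on the pliers squeezed to the stop; it stays above 0.13 if it closes on the thick shaft end instead of in the groove.
- clip_center (a point): Centre of the clip's left half ring on its underside, the origin of clip; spread, it moves aside with that half. Pressed on the washer, the clip can close in the groove once the washer has gone down by 1.5 to 2.8 mm, a push of 7 to 10 N; afterwards the washer holds it up against the underside of the shaft's thick end.
- clip_hinge (a point): The clip's hinge axis at the underside, x = -20 mm in the frame of clip. The centre of the spread opening lies 20 mm from it towards the middle between the eyes; there it clears the shaft end by about 2 mm each side.
- clip_eye_l (a point): Centre of the left eye at its top face: x = 24, y = 9.6, z = 8 mm in the frame of clip. Holes 5.5 mm along x, 7.25 mm along y.
- clip_eye_r (a point): Centre of the right eye at its top face (the mirror image of the left one).
- post: Fixed mirror post, origin under its round base (130 mm across, 14 mm high). The mirror arm leaves along +x, 38 mm up, to the mirror 165 mm away, its top 165 mm up. On top stands a steel shaft with a thick end 25 mm across and 20 mm high; under it the groove, 19 mm across. How far the shaft sticks out differs by up to 9 mm either way from start to start and must be felt; it does not move.
- cup: Empty stainless steel cup, loose, outer diameter 76 mm at the rim, 90 mm high, 3 mm wall, origin at the centre of its underside.
- stand: Fixed wooden parking stand, 100 x 80 mm, with a back plate leaning 0.25 rad to +x behind the pliers, about 110 mm high. The clip lies on its sloping floor, on the -x side of the pliers.
- dish: Bystander: white porcelain dish of hair pins, 96 mm across.
- sunglasses: Bystander: black sunglasses.
- perfume: Bystander: amber perfume bottle, 100 mm high.
- cream: Bystander: white cream jar.
- post_axis (a point): On the shaft axis, 66 mm above the post's base. With the shaft at middle height the seated clip's underside lies here, the shaft's flat top 24 mm higher, the top of the white washer 1.2 mm higher; all three stand up to 9 mm higher or lower, together. Washer: 62 mm across, on a spring, gives way by up to 2.8 mm; 2 N to start, 3 N more per mm, hard stop at 10 N.

How it is judged:
On the way, in this order (a step that is already met when the one before it is completed fails the run):
1. the clip, spread by the squeezed pliers, surrounds the shaft end (value of joint clip_jaw above 0.3 rad and value of joint pliers_arm above 0.2 rad and horizontal distance between clip_center and post_axis below 0.012 m and z of clip in the frame of post_axis between -0.014 and 0.0125 m), for 0.05 s.
2. the clip has closed in the groove (value of joint clip_jaw below 0.1 rad and horizontal distance between clip_center and post_axis below 0.007 m and angle between clip's own z axis and vertical below 0.12 rad and z of clip in the frame of post_axis between -0.0125 and 0.0115 m), for 0.1 s.
At the end, for the whole second after the job is handed in: Clip closed (under 0.1 rad) in the groove: underside within 12.5 mm below to 11.5 mm above the axis point, centre within 7 mm of the axis, level to 0.12 rad. Pliers off the clip, at rest in the cup, left pin end under 40 mm up and within 40 mm of its axis; cup upright to 0.1 rad, at rest (all of step 2 and horizontal distance between pliers_pin and cup below 0.04 m and z of pliers_pin in the frame of cup below 0.04 m and angle between cup's own z axis and vertical below 0.1 rad and linear speed of each of pliers, cup below 0.02 m/s and contact force between pliers and clip below 0.01 N); the robot touches nothing.
It fails at once if the clip is pressed or struck on the washer or shaft with more than 17 N (contact force between clip and post above 17 N).
It fails at once if the mirror post is hit with the pliers or the gripper by more than 25 N (contact force between any of pliers, the fingers and post above 25 N).
It fails at once if the cup is knocked over or moved by more than 40 mm (distance of cup from where it was at the start of the episode above 0.04 m or angle between cup's own z axis and vertical above 0.5 rad).
It fails at once if a bystander is moved by more than 30 mm (distance of any of dish, sunglasses, perfume, cream from where it was at the start of the episode above 0.03 m).
It also fails if it takes over 70 s, if anything falls off the work surface, if the arm or the gripper's body presses on something with over 40 N, if the wrist force passes 120 N, or if a joint passes its speed limit or range.

ROBOT

A 7-joint arm with a two-finger parallel gripper is mounted at the origin on the work surface. World frame = base frame: x ahead of the robot, y to its left, z up, the work surface at z = 0. Lengths are in m, angles in rad, forces in N, time in s.
With the tool pointing down it reaches from about 0.4 to 0.85 m from the base axis. Payload 10.4 kg.
Tool frame: the origin (TCP) lies at the very end of the fingers, on their centre line; the grasp point (between the pads) lies 19 mm behind it (manip.grip_point_offset is the distance from the TCP to the grasp point, in m); z points along the fingers, y is the line along which they close (so a half turn about z gives the same grasp; the last joint's range is limited). The gripper opens to 85 mm and grips with 20 to 120 N. Pads are 22 mm wide; open, the fingers measure 114 mm over their backs; the gripper's body (76 mm by 85 mm) begins 54 mm behind the grasp point. The pads swing forward as they close: fully open they stand 13 mm farther back than shut.
Start: joints at [-1.204, 0.332, -0.065, 1.46, 0.022, 1.35, -0.088], TCP at [0.237, 0.578, 0.231] pointing down, gripper open.
Joint ranges: [-2.6, 2.6], [-0.5, 2.12], [-1.47, 1.34], [0.16, 2.42], [-1.27, 4.41], [0.06, 2.06], [-2.6, 2.6]. Speed limits (rad/s): [2.22, 2.22, 2.79, 2.79, 3.14, 3.14, 3.14].

INTERFACE

Orientations are given as a unit quaternion [x, y, z, w].
In Python, from workcell import manip gives the robot as it stands. The module is installed in compiled form; this text tells all that it offers.
- The arm moves only by the shell command python3 -m inch 'ROWS' [OPENING] [FORCE]. ROWS is JSON, a list of rows, each a list of 2 entries, a list of its own where there are three numbers: the shift along the tool's x, y, z each as a share of 0.08 m, from -1 to 1, then the turn, a rotation vector about the tool's x, y, z each as a share of 45 degrees, from -1 to 1. A call has exactly 10 rows; each row is the pose to reach, as a shift and turn from the pose commanded when the call began, along the tool's axes at that moment; what a row does not reach only later rows make up. A row lasts 1/10 s, in which the tool goes at most 50 mm and 8.59 degrees, less where a joint would pass 70% of its speed; a pose out of reach is approached as far as the arm can. A call with a number of a shift or a turn outside -1 to 1 is refused whole. A call with a gripper value outside its range is refused whole. OPENING is the opening, from 0 (shut) to 1 (fully open), set as the call begins (- or left out, the last holds). The fingers move at their own pace and stop on an object; FORCE is the grip in N (left out, the last holds). Time passes only in rows, so rows that repeat a pose let the fingers close, or fill a call up. It gives the time, the measured TCP pose, the force, the opening and the grip force at its end, in the units of the state.
- manip.get_obs(): the state, without advancing time (a new reading comes with each control period).
- manip.camera(name): name is "scene" or "top"; returns the picture (480x640x3 uint8, red, green, blue); there is no depth.
- manip.camera_params(name): a dict with "fov_y" (degrees; the focal length in pixels is half the picture's height over the tangent of half this angle, whatever the lens; pixels are square), "cx", "cy" (the principal point, pixels), "k1" (the pictures are not rectified: a ray, as slopes to the right and down, at radius r is drawn at 1 + k1 r^2 times it, then the intrinsics apply), "camera_from_world" (4x4, takes a point from world to camera coordinates). Camera axes: x right, y up, looking along -z (the intrinsics and any distortion apply to the point x, -y, -z); pixel columns grow to the right and rows downward; lengths in m; the calibration is good to about 2 mm. A picture is of the moment at which its call begins. camera_params takes no time and is no camera call.
- manip.hand_in(): hands the job in; it is judged then, once.
The state is a dict: "clock": time; "joint_pos": joint angles; "joint_velocities": joint speeds; "tau": joint torques, N m; "position": TCP position; "ee_rot": TCP orientation; "ft_force": force on the tool from outside, world axes, zero at the start; "torque": the same for the moment, N m; "grip_width": opening from 0.0 (shut) to 1.0 (fully open); "grasp_force": force on a finger pad.
Only numpy, scipy, OpenCV 4.12 (cv2) and the standard library are available. Lean on these libraries where they do the work, as an engineer would, in place of code of your own. Each camera call takes 0.05 s, during which the arm holds its last target. There are 200 camera calls.

## Working session

There is one attempt and no reset: what is moved stays moved. The work goes in short steps, Python scripts to look and compute and a shell command to move; the robot and the scene stay as the last step left them, time stands still between calls to the robot, and variables do not carry over. Pictures are saved under pics/ and viewed, at most 10 in all, crops included, and the job is handed in when it is done.

```bash
mkdir -p pics; python3 - <<'E'
from workcell import manip
import cv2,numpy as np
o=manip.get_obs()
for k,v in o.items(): print(k,np.round(v,4))
print(manip.grip_point_offset)
for n in("scene","top"):
    p=manip.camera_params(n); print(n,{k:(np.round(v,4).tolist()) for k,v in p.items()})
    cv2.imwrite(f"pics/{n}0.png",manip.camera(n)[:,:,::-1])
E
```

```text
clock 0.0
joint_pos [-1.2036  0.3329 -0.0647  1.4609  0.0216  1.3499 -0.0885]
joint_velocities [-0.0009 -0.0003  0.0007  0.002   0.0005 -0.0012  0.0004]
tau [ 1.50000e-03 -6.25441e+01  5.05000e-02 -3.91607e+01  1.63000e-02
  9.70000e-03 -0.00000e+00]
position [0.2374 0.5778 0.2305]
ee_rot [ 1.937e-01  9.811e-01 -7.000e-04 -1.000e-04]
ft_force [-0.6435 -1.0732  0.383 ]
torque [ 0.0707 -0.0257 -0.0176]
grasp_force 0.0
grip_width 0.9933
0.0187
scene {'fov_y': 57.5772, 'cx': 311.6196, 'cy': 244.9717, 'k1': 0.0355, 'camera_from_world': [[0.3169, 0.9484, -0.0117, -0.2526], [-0.6569, 0.2284, 0.7186, 0.2902], [0.6842, -0.22, 0.6954, -1.4951], [0.0, 0.0, 0.0, 1.0]]}
top {'fov_y': 54.8874, 'cx': 331.2311, 'cy': 238.8427, 'k1': 0.0018, 'camera_from_world': [[-0.0222, -0.9998, 0.0022, 0.0884], [0.9894, -0.0216, 0.1436, -0.5935], [-0.1435, 0.0054, 0.9896, -1.0532], [0.0, 0.0, 0.0, 1.0]]}
```

View pics/scene0.png

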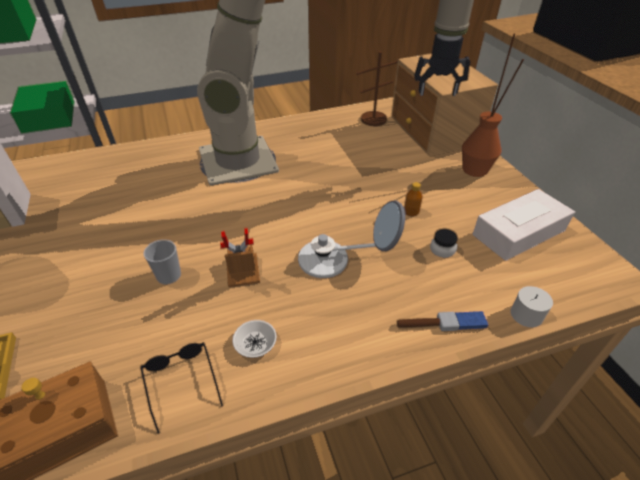

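View pics/top0.png

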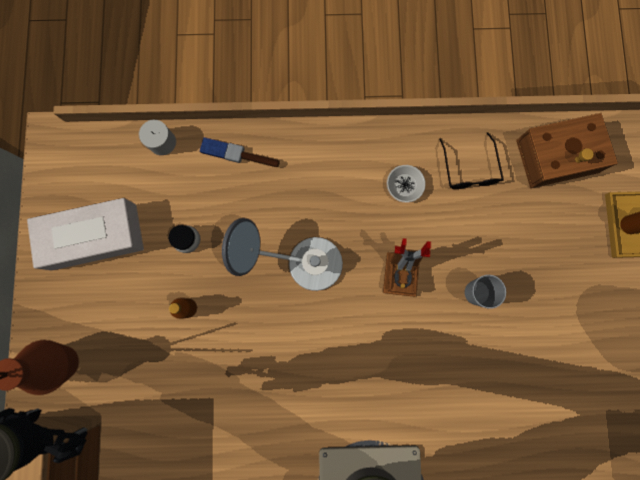

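The scene view has the cup at (163,262), the pliers on the stand at (239,255) and the post at (324,255). The top view has the cup at (486,291), the pliers at (408,260) and the post at (316,262), with the mirror arm pointing left (+y). Next I'll enlarge the crops.

```bash
cat > h.py <<'E'
import numpy as np,cv2
from workcell import manip
from scipy.spatial.transform import Rotation as R
P={n:manip.camera_params(n) for n in("scene","top")}
def K(n):
    p=P[n];f=240/np.tan(np.radians(p["fov_y"])/2);return np.array([[f,0,p["cx"]],[0,f,p["cy"]],[0,0,1.]]),np.array([p["k1"],0,0,0.])
F=np.diag([1,-1,-1.])
def proj(n,X):
    T=np.array(P[n]["camera_from_world"]);k,d=K(n);r=F@T[:3,:3];t=F@T[:3,3]
    return cv2.projectPoints(np.atleast_2d(np.float64(X)),cv2.Rodrigues(r)[0],t,k,d)[0][:,0]
def ray(n,uv):
    T=np.array(P[n]["camera_from_world"]);k,d=K(n);r=F@T[:3,:3];t=F@T[:3,3]
    s=cv2.undistortPoints(np.float64([[uv]]),k,d)[0,0];v=r.T@np.r_[s,1];return -r.T@t,v/np.linalg.norm(v)
def onz(n,uv,z):
    c,v=ray(n,uv);return c+v*(z-c[2])/v[2]
def tri(us,ut):
    a,u=ray("scene",us);b,v=ray("top",ut);s=np.linalg.lstsq(np.c_[u,-v],b-a,rcond=None)[0]
    p,q=a+u*s[0],b+v*s[1];return (p+q)/2,np.linalg.norm(p-q)
def img(n): return manip.camera(n)[:,:,::-1].copy()
def tool():
    o=manip.get_obs();return np.array(o["position"]),R.from_quat(o["ee_rot"])
def crop(im,u0,v0,w,h,s):return cv2.resize(im[v0:v0+h,u0:u0+w],None,fx=s,fy=s,interpolation=cv2.INTER_CUBIC)
E
python3 - <<'E'
from h import *
s=cv2.imread("pics/scene0.png");t=cv2.imread("pics/top0.png")
a=crop(s,210,220,80,75,5);b=crop(t,365,230,80,75,5)
c=crop(s,290,220,80,75,5);d=crop(t,276,225,80,75,5)
im=np.vstack([np.hstack([a,b]),np.hstack([c,d])]);im=cv2.resize(im,(800,750))[:,:]
cv2.imwrite("pics/c1.png",cv2.resize(im,(640,600)))
E
```

```text
(no output)
```

View pics/c1.png

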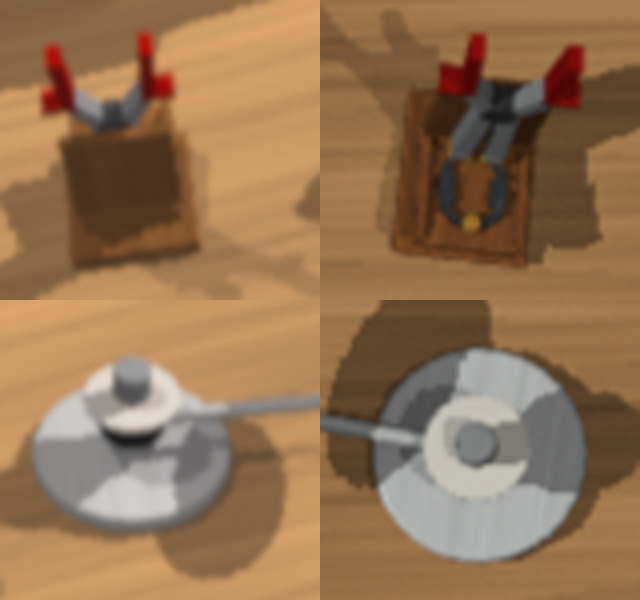

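The crops (4x) show the pliers leaning to +x with the handle tops, the red guards and the clip's brass hinge visible from above, and the washer and shaft top on the post. I'll triangulate these points.

```bash
python3 - <<'E'
from h import *
np.set_printoptions(precision=4,suppress=True)
for n,a,b in [("topL",(246.2,229.2),(404.2,239.2)),("topR",(222.5,231.8),(428.7,242)),("guardL",(253,242.5),(395,252)),("guardR",(220.8,245.7),(429.5,255.7)),("shaft",(322.75,235.5),(315,260.7))]:
    print(n,*tri(a,b))
s=cv2.imread("pics/scene0.png");t=cv2.imread("pics/top0.png")
def red(im):
    h=cv2.cvtColor(im,cv2.COLOR_BGR2HSV);m=(((h[...,0]<5)|(h[...,0]>174))&(h[...,1]>190)&(h[...,2]>60)).astype(np.uint8)
    n,l,st,c=cv2.connectedComponentsWithStats(m);return [(st[i].tolist(),c[i]) for i in range(1,n) if st[i,4]>15]
print(red(s));print(red(t))
print("hinge z=.03",onz("top",(402.7,285.5),.03))
# shaft/washer/cup ellipses
def ell(im,mask,near):
    for c in cv2.findContours(mask.astype(np.uint8),cv2.RETR_EXTERNAL,cv2.CHAIN_APPROX_NONE)[0]:
        if len(c)>20:
            e=cv2.fitEllipse(c)
            if np.hypot(e[0][0]-near[0],e[0][1]-near[1])<25: print(near,np.round(e[0],1),np.round(e[1],1),round(e[2]))
for nm,im,nr in(("s",s,[(324,250),(163,262)]),("t",t,[(316,262),(486,291)])):
    h=cv2.cvtColor(im,cv2.COLOR_BGR2HSV)
    m=(h[...,1]<75); print(nm)
    for q in nr: ell(im,m,q)
# washer axis: post base centre at z=.014
E
```

```text
topL [ 0.5702 -0.0733  0.1888] 0.0006379936776610123
topR [ 0.563  -0.1235  0.1899] 0.0003112423907200024
guardL [ 0.5513 -0.0612  0.1276] 0.002412677080341661
guardR [ 0.5412 -0.1345  0.1314] 0.0035032182452538075
shaft [0.5403 0.1147 0.0864] 0.002844158943067463
[([245, 229, 8, 15, 54], array([247.7963, 238.037 ])), ([221, 232, 7, 16, 69], array([224.0145, 240.5797]))]
[([395, 239, 11, 15, 92], array([400.4348, 247.4783])), ([422, 242, 8, 15, 99], array([425.9293, 249.8081]))]
hinge z=.03 [ 0.482  -0.0913  0.03  ]
s
(163, 262) [163.  260.4] [31.8 47.4] 158
t
(486, 291) [485.9 291.4] [32.4 40.9] 89
```

```bash
python3 - <<'E'
from h import *
s=cv2.imread("pics/scene0.png");t=cv2.imread("pics/top0.png")
a=crop(s,140,232,50,60,6);b=crop(t,460,268,50,60,6)
cv2.imwrite("pics/c2.png",np.hstack([a,b]))
E
```

```text
(no output)
```

View pics/c2.png

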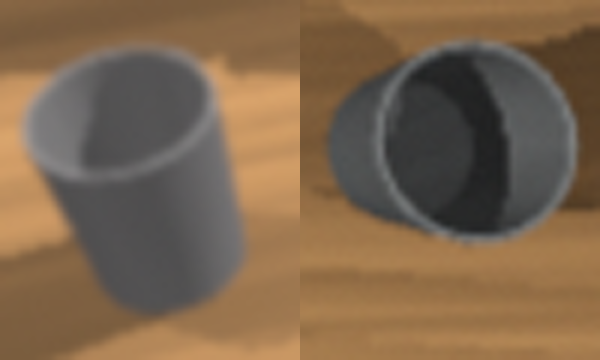

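The cup crop (6x) shows the rim centre at scene (160,250.8) and top (489.7,291.7). The outer corners I picked for the handle tops lie on opposite edges of the 15 mm thickness, so I'll redo them with top-face centres and cross-check with the hinge.

```bash
python3 - <<'E'
from h import *
np.set_printoptions(precision=4,suppress=True)
L=tri((246.2,231.2),(404,242.7))[0];Rr=tri((222.7,233.8),(428.2,245.5))[0]
print(L,Rr,L-Rr)
print("cup",*tri((160,250.8),(489.7,291.7)))
d=(L-Rr);psi=-np.arctan2(d[0],d[1]);print("yaw",psi)
psi=-0.14
Rp=R.from_euler("z",psi)*R.from_euler("y",.25)
m=(L+Rr)/2; o=m-Rp.apply([0,0,.15]);print("origin",o)
for nm,q in dict(hinge=[-.044,0,-.003],topL=[0,.025,.15],topR=[0,-.025,.15],gL=[0,.038,.103],gR=[0,-.038,.103],piv=[-.0075,0,.075]).items():
    X=o+Rp.apply(q);print(nm,X,"scene",proj("scene",X)[0],"top",proj("top",X)[0])
# base, washer by contour in top
t=cv2.imread("pics/top0.png");s=cv2.imread("pics/scene0.png")
for n,im,(u,v),r in(("top",t,(316,262),36),("scene",s,(324,255),36)):
    h=cv2.cvtColor(im,cv2.COLOR_BGR2HSV)
    k=np.zeros(im.shape[:2],np.uint8);cv2.circle(k,(u,v),r,1,-1)
    base=(h[...,1]<60)&(k>0); ys,xs=np.nonzero(base);print(n,"base bbox",xs.min(),xs.max(),ys.min(),ys.max())
    print(im[v-20:v+12:2,u-1].tolist())
E
```

```text
[ 0.5645 -0.0738  0.1781] [ 0.5572 -0.1241  0.1792] [ 0.0072  0.0502 -0.0011]
cup [ 0.4619 -0.2748  0.0864] 0.0036427705920263815
yaw -0.14261363416858527
origin [ 0.5241 -0.0938  0.0333]
hinge [ 0.4812 -0.0877  0.0413] scene [239.7453 251.3164] top [401.9347 285.6716]
topL [ 0.5643 -0.0742  0.1786] scene [245.6253 231.0134] top [403.8268 242.6451]
topR [ 0.5574 -0.1237  0.1786] scene [222.8149 233.973 ] top [427.8647 245.465 ]
gL [ 0.5546 -0.0597  0.1331] scene [253.2    241.5601] top [394.0288 250.0714]
gR [ 0.544  -0.135   0.1331] scene [219.9313 245.9948] top [428.9765 254.1811]
piv [ 0.5353 -0.0953  0.1078] scene [237.6965 247.3863] top [408.9114 259.7622]
top base bbox 281 342 237 290
[[170, 173, 170], [169, 171, 169], [167, 170, 166], [161, 165, 165], [183, 191, 196], [182, 191, 195], [180, 189, 194], [122, 121, 120], [126, 125, 123], [126, 126, 124], [125, 125, 123], [125, 124, 122], [97, 100, 100], [182, 193, 196], [184, 194, 197], [184, 193, 196]]
scene base bbox 298 359 234 277
[[153, 156, 162], [157, 156, 157], [148, 147, 148], [101, 100, 101], [82, 82, 83], [94, 95, 98], [176, 184, 193], [211, 218, 225], [194, 202, 212], [90, 94, 99], [27, 27, 27], [80, 81, 82], [110, 112, 113], [157, 159, 161], [174, 175, 177], [197, 199, 202]]
```

```bash
cat >> h.py <<'E'
def plan(pt,Rt,n=None):
    p,Q=tool();dv=(Rt*Q.inv()).as_rotvec();dp=np.array(pt)-p
    if n is None:
        for n in range(1,20):
            if all(np.abs((R.from_rotvec(dv*i/n)*Q).inv().apply(dp/n)).max()<=.08 for i in range(n)) and np.degrees(np.abs(dv).max())/n<45:break
    for i in range(n):
        Qi=R.from_rotvec(dv*i/n)*Q
        print(np.round(Qi.inv().apply(dp/n)/.08,3).tolist(),np.round(np.degrees(Qi.inv().apply(dv/n))/45,3).tolist())
def toolrot(psi,lean,flip=False):
    Rp=R.from_euler("z",psi)*R.from_euler("y",lean)
    M=Rp*R.from_euler("x",np.pi)
    return M*R.from_euler("z",np.pi) if flip else M
E
python3 - <<'E'
from h import *
p,Q=tool();print(Q.as_matrix().round(3))
Rp=R.from_euler("z",-.14)*R.from_euler("y",.25)
o=np.array([.5245,-.0938,.0333])
for f in(0,1):
    M=toolrot(-.14,.25,f);print(M.as_matrix().round(3).tolist(),np.degrees((M*Q.inv()).magnitude()))
    plan(o+Rp.apply([0,0,.195]),M)
E
```

```text
[[-0.925  0.38  -0.   ]
 [ 0.38   0.925 -0.001]
 [-0.    -0.001 -1.   ]]
[[0.959, -0.14, -0.245], [-0.135, -0.99, 0.035], [-0.247, 0.0, -0.969]] 165.7906903189516
[-0.709, -0.625, 0.011] [0.046, -0.006, 0.366]
[-0.857, -0.398, 0.033] [0.046, -0.006, 0.366]
[-0.934, -0.138, 0.047] [0.046, -0.006, 0.366]
[-0.935, 0.134, 0.051] [0.046, -0.006, 0.366]
[-0.858, 0.395, 0.045] [0.046, -0.006, 0.366]
[-0.711, 0.623, 0.03] [0.046, -0.006, 0.366]
[-0.505, 0.8, 0.007] [0.046, -0.006, 0.366]
[-0.258, 0.91, -0.022] [0.046, -0.006, 0.366]
[0.01, 0.944, -0.055] [0.046, -0.006, 0.366]
[0.276, 0.9, -0.089] [0.046, -0.006, 0.366]
[[-0.959, 0.14, -0.245], [0.135, 0.99, 0.035], [0.247, -0.0, -0.969]] 20.218038111752026
[-0.887, -0.782, 0.014] [0.005, 0.04, -0.04]
[-0.862, -0.809, -0.01] [0.005, 0.04, -0.04]
[-0.836, -0.835, -0.033] [0.005, 0.04, -0.04]
[-0.808, -0.861, -0.056] [0.005, 0.04, -0.04]
[-0.779, -0.886, -0.077] [0.005, 0.04, -0.04]
[-0.748, -0.91, -0.098] [0.005, 0.04, -0.04]
[-0.716, -0.933, -0.117] [0.005, 0.04, -0.04]
[-0.683, -0.955, -0.135] [0.005, 0.04, -0.04]
```

```bash
python3 -m inch '[[[-0.2,-0.2,0],[0,0,0]],[[-0.4,-0.4,0],[0,0.02,-0.02]],[[-0.6,-0.6,0],[0,0.04,-0.04]],[[-0.8,-0.8,0],[0,0.04,-0.04]],[[-0.9,-0.8,0],[0,0.04,-0.04]],[[-0.9,-0.8,0],[0,0.04,-0.04]],[[-0.9,-0.8,0],[0,0.04,-0.04]],[[-0.9,-0.8,0],[0,0.04,-0.04]],[[-0.9,-0.8,0],[0,0.04,-0.04]],[[-0.9,-0.8,0],[0,0.04,-0.04]]]' 1 20
python3 -m inch '[[[-0.1,-0.1,0],[0,0.01,-0.01]],[[-0.2,-0.2,0],[0,0.01,-0.01]],[[-0.3,-0.3,0],[0,0.02,-0.02]],[[-0.4,-0.4,0],[0,0.02,-0.02]],[[-0.5,-0.5,0],[0,0.03,-0.03]],[[-0.6,-0.6,0],[0,0.03,-0.03]],[[-0.7,-0.7,0],[0,0.04,-0.04]],[[-0.8,-0.8,0],[0,0.04,-0.04]],[[-0.9,-0.9,0],[0,0.04,-0.04]],[[-0.9,-0.9,0],[0,0.04,-0.04]]]'
python3 - <<'E'
from h import *
Rp=R.from_euler("z",-.14)*R.from_euler("y",.25)
o=np.array([.5245,-.0938,.0333])
print(tool()[0],manip.get_obs()["joint_pos"]);plan(o+Rp.apply([0,0,.195]),toolrot(-.14,.25,1))
E
```

```text
clock: 1.1
position: [0.2793, 0.492, 0.2312]
ee_rot: [0.178, 0.984, 0.003, -0.015]
ft_force: [0.4, -1.2, -0.0]
grip_width: 0.999
grasp_force: 0.0
clock: 2.1
position: [0.323, 0.3974, 0.2291]
ee_rot: [0.164, 0.986, 0.006, -0.03]
ft_force: [0.4, 1.0, -0.2]
grip_width: 1.001
grasp_force: 0.0
[0.32295579 0.39740728 0.22910323] [-0.96398448  0.10068663  0.02837959  1.74504726 -0.06478273  1.31331818
  0.32272499]
[-0.826, -0.814, -0.039] [0.007, 0.04, -0.04]
[-0.799, -0.839, -0.06] [0.007, 0.04, -0.04]
[-0.77, -0.864, -0.08] [0.007, 0.04, -0.04]
[-0.74, -0.888, -0.099] [0.007, 0.04, -0.04]
[-0.709, -0.911, -0.117] [0.007, 0.04, -0.04]
[-0.676, -0.933, -0.134] [0.007, 0.04, -0.04]
```

Works well. Now the remaining six segments, with ramps.

```bash
python3 -m inch '[[[-0.1,-0.1,0],[0,0.01,-0.01]],[[-0.2,-0.2,0],[0,0.01,-0.01]],[[-0.3,-0.3,0],[0,0.02,-0.02]],[[-0.4,-0.4,-0.01],[0,0.02,-0.02]],[[-0.5,-0.5,-0.02],[0,0.03,-0.03]],[[-0.6,-0.6,-0.03],[0,0.03,-0.03]],[[-0.7,-0.7,-0.04],[0,0.04,-0.04]],[[-0.8,-0.8,-0.04],[0,0.04,-0.04]],[[-0.83,-0.83,-0.04],[0,0.04,-0.04]],[[-0.83,-0.83,-0.04],[0,0.04,-0.04]]]'
python3 -m inch '[[[-0.1,-0.1,0],[0,0.01,-0.01]],[[-0.2,-0.2,0],[0,0.01,-0.01]],[[-0.3,-0.3,0],[0,0.02,-0.02]],[[-0.4,-0.4,-0.01],[0,0.02,-0.02]],[[-0.5,-0.5,-0.02],[0,0.03,-0.03]],[[-0.6,-0.6,-0.03],[0,0.03,-0.03]],[[-0.7,-0.7,-0.06],[0,0.04,-0.04]],[[-0.8,-0.8,-0.06],[0,0.04,-0.04]],[[-0.8,-0.84,-0.06],[0,0.04,-0.04]],[[-0.8,-0.84,-0.06],[0,0.04,-0.04]]]'
python3 -m inch '[[[-0.1,-0.1,0],[0,0.01,-0.01]],[[-0.2,-0.2,0],[0,0.01,-0.01]],[[-0.3,-0.3,0],[0,0.02,-0.02]],[[-0.4,-0.4,-0.01],[0,0.02,-0.02]],[[-0.5,-0.5,-0.02],[0,0.03,-0.03]],[[-0.6,-0.6,-0.03],[0,0.03,-0.03]],[[-0.7,-0.7,-0.06],[0,0.04,-0.04]],[[-0.77,-0.8,-0.08],[0,0.04,-0.04]],[[-0.77,-0.86,-0.08],[0,0.04,-0.04]],[[-0.77,-0.86,-0.08],[0,0.04,-0.04]]]'
python3 -m inch '[[[-0.1,-0.1,0],[0,0.01,-0.01]],[[-0.2,-0.2,0],[0,0.01,-0.01]],[[-0.3,-0.3,0],[0,0.02,-0.02]],[[-0.4,-0.4,-0.01],[0,0.02,-0.02]],[[-0.5,-0.5,-0.02],[0,0.03,-0.03]],[[-0.6,-0.6,-0.05],[0,0.03,-0.03]],[[-0.7,-0.7,-0.08],[0,0.04,-0.04]],[[-0.74,-0.8,-0.1],[0,0.04,-0.04]],[[-0.74,-0.89,-0.1],[0,0.04,-0.04]],[[-0.74,-0.89,-0.1],[0,0.04,-0.04]]]'
python3 -m inch '[[[-0.1,-0.1,0],[0,0.01,-0.01]],[[-0.2,-0.2,0],[0,0.01,-0.01]],[[-0.3,-0.3,0],[0,0.02,-0.02]],[[-0.4,-0.4,-0.01],[0,0.02,-0.02]],[[-0.5,-0.5,-0.02],[0,0.03,-0.03]],[[-0.6,-0.6,-0.05],[0,0.03,-0.03]],[[-0.7,-0.7,-0.1],[0,0.04,-0.04]],[[-0.71,-0.8,-0.12],[0,0.04,-0.04]],[[-0.71,-0.91,-0.12],[0,0.04,-0.04]],[[-0.71,-0.91,-0.12],[0,0.04,-0.04]]]' | head -2
python3 - <<'E'
from h import *
Rp=R.from_euler("z",-.14)*R.from_euler("y",.25)
o=np.array([.5245,-.0938,.0333])
print(tool()[0],manip.get_obs()["joint_pos"]);plan(o+Rp.apply([0,0,.18]),toolrot(-.14,.25,1))
E
```

```text
clock: 3.1
position: [0.3638, 0.3143, 0.2279]
ee_rot: [0.148, 0.988, 0.009, -0.046]
ft_force: [-0.2, 0.4, -0.4]
grip_width: 0.997
grasp_force: 0.0
clock: 4.1
position: [0.4052, 0.2314, 0.2263]
ee_rot: [0.132, 0.989, 0.012, -0.062]
ft_force: [0.8, 0.0, 0.3]
grip_width: 1.006
grasp_force: 0.0
clock: 5.1
position: [0.447, 0.1485, 0.2245]
ee_rot: [0.116, 0.99, 0.015, -0.077]
ft_force: [0.4, 0.7, 0.5]
grip_width: 1.002
grasp_force: 0.0
clock: 6.1
position: [0.4885, 0.0649, 0.2223]
ee_rot: [0.101, 0.99, 0.018, -0.092]
ft_force: [0.5, -0.3, 0.3]
grip_width: 1.002
grasp_force: 0.0
clock: 7.1
position: [0.5301, -0.0184, 0.2199]
[ 0.5301147  -0.0183635   0.21990634] [-0.3686145   0.3059147   0.44253313  1.57253119 -0.17499697  1.50894354
  1.49911121]
[-0.663, -0.925, -0.013] [0.039, 0.041, -0.035]
```

```bash
python3 -m inch '[[[-0.1,-0.1,0],[0,0.01,-0.01]],[[-0.2,-0.2,0],[0.01,0.01,-0.01]],[[-0.3,-0.3,0],[0.02,0.02,-0.02]],[[-0.4,-0.4,0],[0.03,0.02,-0.02]],[[-0.5,-0.5,0],[0.04,0.03,-0.03]],[[-0.6,-0.6,0],[0.04,0.03,-0.03]],[[-0.66,-0.7,-0.01],[0.04,0.04,-0.035]],[[-0.66,-0.8,-0.01],[0.04,0.04,-0.035]],[[-0.66,-0.92,-0.01],[0.04,0.04,-0.035]],[[-0.66,-0.92,-0.01],[0.04,0.04,-0.035]]]' | head -2
python3 - <<'E'
from h import *
Rp=R.from_euler("z",-.14)*R.from_euler("y",.25)
o=np.array([.5245,-.0938,.0333])
s=img("scene");t=img("top");cv2.imwrite("pics/s1.png",s);cv2.imwrite("pics/t1.png",t)
p=tool()[0];print(p,Rp.inv().apply(p-o));plan(o+Rp.apply([0,0,.109]),toolrot(-.14,.25,1))
cv2.imwrite("pics/c3.png",np.hstack([crop(s,200,190,80,110,5),crop(t,365,215,80,110,5)]))
E
```

```text
clock: 8.1
position: [0.5684, -0.0999, 0.2077]
[ 0.56884689 -0.09794575  0.20766682] [-3.06666053e-05  2.08311441e-03  1.79953556e-01]
[0.001, -0.026, 0.887] [-0.0, 0.001, 0.002]
```

View pics/c3.png

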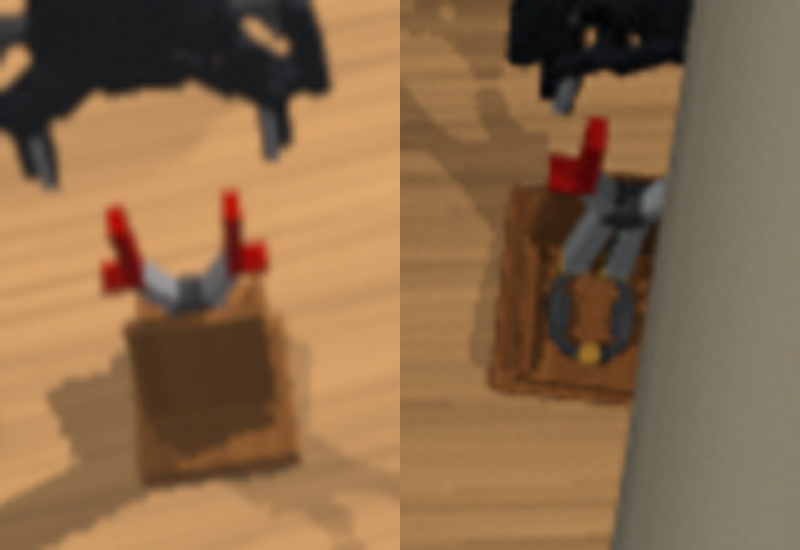

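The fingers straddle the handles well: the scene tips at (254,222) and (210,227) are centred on the extrapolated handle mid line. I'll check numerically how far down the handles the tips are, then go down.

```bash
python3 - <<'E'
from h import *
p,Q=tool()
for y in(.0425,-.0425):
    X=p+Q.apply([0,y,-.013]);print(X,proj("scene",X)[0],proj("top",X)[0])
E
python3 -m inch '[[[0,0,0.1],[0,0,0]],[[0,0,0.2],[0,0,0]],[[0,0,0.3],[0,0,0]],[[0,-0.02,0.4],[0,0,0]],[[0,-0.02,0.5],[0,0,0]],[[0,-0.02,0.6],[0,0,0]],[[0,-0.02,0.7],[0,0,0]],[[0,-0.02,0.8],[0,0,0]],[[0,-0.02,0.87],[0,0,0]],[[0,-0.02,0.87],[0,0,0]]]'
python3 - <<'E'
from h import *
s=img("scene");t=img("top");cv2.imwrite("pics/s2.png",s);cv2.imwrite("pics/t2.png",t)
cv2.imwrite("pics/c4.png",np.hstack([crop(s,200,210,66,80,6),crop(t,375,225,66,80,6)]))
E
```

```text
[ 0.57786878 -0.05629465  0.22027798] [252.92756686 218.74978764] [397.83014126 233.26127383]
[ 0.56616665 -0.14048526  0.22025476] [212.60924833 223.89870746] [440.46752987 238.17245322]
clock: 9.2
position: [0.5512, -0.097, 0.1392]
ee_rot: [0.068, 0.99, 0.008, -0.125]
ft_force: [-0.1, -0.4, 0.4]
grip_width: 1.002
grasp_force: 0.0
```

View pics/c4.png

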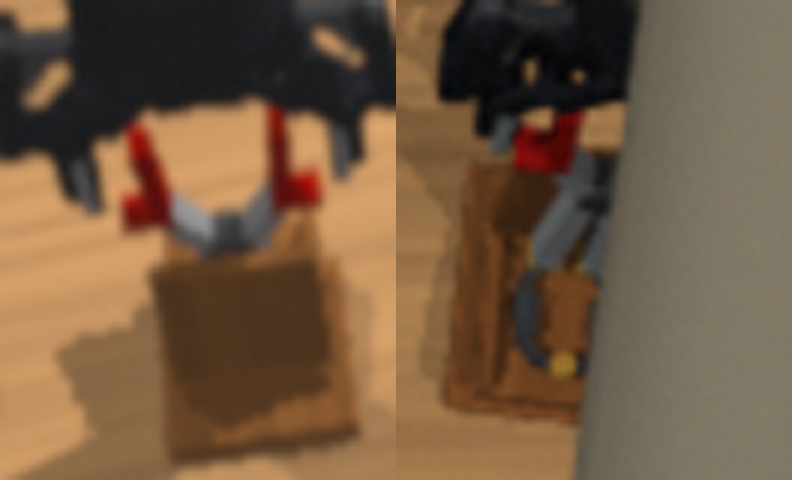

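```bash
python3 - <<'E'
from h import *
p,Q=tool()
print("meas tips scene",(200+343/6,210+178/6),(200+97/6,210+212/6))
for x in(-.011,.011):
  for y in(.0425,.05,-.0425,-.05):
    for z in(0,-.013): X=p+Q.apply([x,y,z]);print(x,y,z,proj("scene",X)[0].round(1))
Rp=R.from_euler("z",-.14)*R.from_euler("y",.25)
o=np.array([.5245,-.0938,.0333])
print("guard top",[proj("scene",o+Rp.apply([x,s*.038,.105]))[0].round(1).tolist() for s in(1,-1) for x in(-.0075,.0075)])
E
```

```text
meas tips scene (257.1666666666667, 239.66666666666666) (216.16666666666666, 245.33333333333334)
-0.011 0.0425 0 [255.7 243.8]
-0.011 0.0425 -0.013 [255.3 240.7]
-0.011 0.05 0 [259.  243.3]
-0.011 0.05 -0.013 [258.6 240.3]
-0.011 -0.0425 0 [218.1 248.9]
-0.011 -0.0425 -0.013 [217.2 245.9]
-0.011 -0.05 0 [214.7 249.3]
-0.011 -0.05 -0.013 [213.8 246.3]
0.011 0.0425 0 [254.6 235.8]
0.011 0.0425 -0.013 [254.2 232.7]
0.011 0.05 0 [257.9 235.4]
0.011 0.05 -0.013 [257.5 232.3]
0.011 -0.0425 0 [217.4 240.8]
0.011 -0.0425 -0.013 [216.5 237.7]
0.011 -0.05 0 [214.  241.2]
0.011 -0.05 -0.013 [213.1 238.1]
guard top [[252.8, 238.5], [253.5, 243.9], [219.6, 242.9], [220.1, 248.4]]
```

Tip positions match the 13 mm retraction when open, so after closing the tips sit about 7 mm above the guards. Squeezing now.

```bash
python3 -m inch '[[[0,0,0],[0,0,0]],[[0,0,0],[0,0,0]],[[0,0,0],[0,0,0]],[[0,0,0],[0,0,0]],[[0,0,0],[0,0,0]],[[0,0,0],[0,0,0]],[[0,0,0],[0,0,0]],[[0,0,0],[0,0,0]],[[0,0,0],[0,0,0]],[[0,0,0],[0,0,0]]]' 0 32
```

```text
clock: 10.3
position: [0.5536, -0.0964, 0.1426]
ee_rot: [0.068, 0.99, 0.009, -0.122]
ft_force: [0.3, 2.6, 16.8]
grip_width: 0.497
grasp_force: 30.8
```

```bash
python3 -m inch '[[[0,0,-0.02],[0,0,0]],[[0,0,-0.04],[0,0,0]],[[0,0,-0.06],[0,0,0]],[[0,0,-0.08],[0,0,0]],[[0,0,-0.1],[0,0,0]],[[0,0,-0.15],[0,0,0]],[[0,0,-0.2],[0,0,0]],[[0,0,-0.25],[0,0,0]],[[0,0,-0.3],[0,0,0]],[[0,0,-0.3],[0,0,0]]]'
python3 -m inch '[[[0,0,-0.1],[0,0,0]],[[0,0,-0.2],[0,0,0]],[[0,0,-0.3],[0,0,0]],[[0,0,-0.4],[0,0,0]],[[0,0,-0.5],[0,0,0]],[[0,0,-0.6],[0,0,0]],[[0,0,-0.7],[0,0,0]],[[0,0,-0.8],[0,0,0]],[[0,0,-0.9],[0,0,0]],[[0,0,-0.9],[0,0,0]]]'
python3 - <<'E'
from h import *
s=img("scene");t=img("top");cv2.imwrite("pics/s3.png",s);cv2.imwrite("pics/t3.png",t)
p,Q=tool();print(proj("scene",p),proj("top",p))
cv2.imwrite("pics/c5.png",np.hstack([crop(s,200,170,80,120,5),crop(t,355,185,80,120,5)]))
E
```

```text
clock: 11.3
position: [0.5582, -0.0978, 0.164]
ee_rot: [0.068, 0.99, 0.009, -0.123]
ft_force: [-0.3, 0.0, -0.8]
grip_width: 0.459
grasp_force: 32.3
clock: 12.3
position: [0.5759, -0.1005, 0.2341]
ee_rot: [0.068, 0.99, 0.008, -0.123]
ft_force: [0.9, -0.6, -2.4]
grip_width: 0.456
grasp_force: 32.3
[[231.42490244 217.891757  ]] [[421.30071367 233.10005283]]
```

View pics/c5.png

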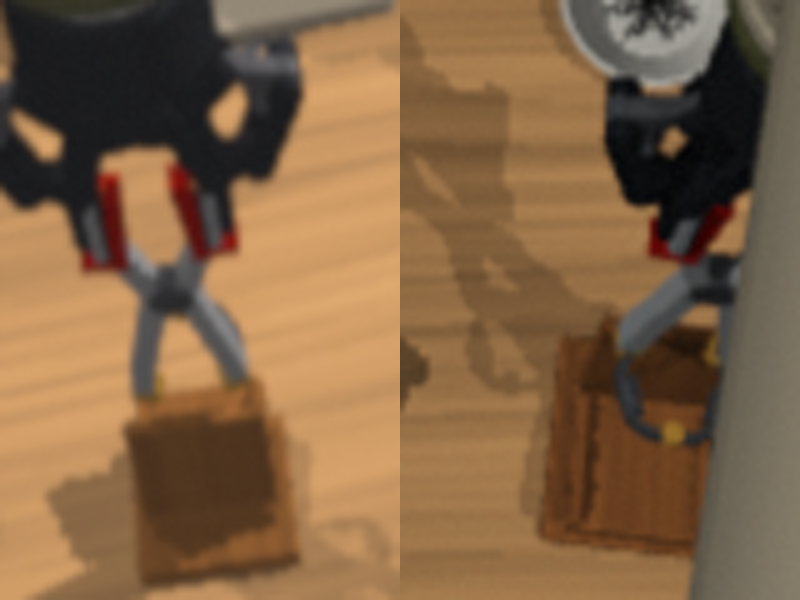

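The clip rides spread on the pliers, which are squeezed to the stop (38.8 mm), with the fingertips on the guards. Now carry it over to the post and stand it upright.

```bash
python3 - <<'E'
from h import *
p,Q=tool()
print("A");plan([.571,-.025,.25],toolrot(-.14,.25,1),1)
R1=toolrot(-.14,.25,1)
# B from A in A axes
T=toolrot(-.14,0,1)
for n,a,Ra,b,Rb in(("B",[.571,-.025,.25],R1,[.5655,.045,.245],toolrot(-.14,.12,1)),("C",[.5655,.045,.245],toolrot(-.14,.12,1),[.5605,.1118,.240],T)):
    print(n,(Ra.inv().apply(np.subtract(b,a))/.08).round(3),np.degrees((Ra.inv()*Rb).as_rotvec()).round(2)/45)
E
```

```text
A
[0.229, 0.926, -0.162] [-0.001, 0.001, 0.003]
B [0.169 0.857 0.108] [ 0.         -0.16555556  0.        ]
C [0.17  0.818 0.083] [ 0.         -0.15288889  0.        ]
```

```bash
python3 -m inch '[[[0.02,0.05,-0.08],[0,0,0]],[[0.05,0.15,-0.16],[0,0,0]],[[0.08,0.25,-0.16],[0,0,0]],[[0.1,0.35,-0.16],[0,0,0]],[[0.13,0.45,-0.16],[0,0,0]],[[0.15,0.55,-0.16],[0,0,0]],[[0.18,0.65,-0.16],[0,0,0]],[[0.2,0.75,-0.16],[0,0,0]],[[0.22,0.85,-0.16],[0,0,0]],[[0.23,0.93,-0.16],[0,0,0]]]' |head -2
python3 -m inch '[[[0.02,0.09,0.01],[0,-0.01,0]],[[0.03,0.17,0.02],[0,-0.03,0]],[[0.05,0.26,0.03],[0,-0.05,0]],[[0.07,0.34,0.04],[0,-0.07,0]],[[0.09,0.43,0.05],[0,-0.09,0]],[[0.1,0.51,0.06],[0,-0.11,0]],[[0.12,0.6,0.08],[0,-0.13,0]],[[0.14,0.69,0.09],[0,-0.15,0]],[[0.15,0.77,0.1],[0,-0.16,0]],[[0.17,0.86,0.11],[0,-0.166,0]]]' |head -2
python3 -m inch '[[[0.02,0.09,0.01],[0,-0.01,0]],[[0.03,0.17,0.02],[0,-0.03,0]],[[0.05,0.26,0.03],[0,-0.05,0]],[[0.07,0.34,0.04],[0,-0.07,0]],[[0.09,0.43,0.05],[0,-0.09,0]],[[0.1,0.51,0.06],[0,-0.11,0]],[[0.12,0.6,0.07],[0,-0.13,0]],[[0.14,0.69,0.08],[0,-0.15,0]],[[0.16,0.77,0.08],[0,-0.153,0]],[[0.17,0.82,0.083],[0,-0.153,0]]]'
python3 - <<'E'
from h import *
plan([.5605,.1118,.240],toolrot(-.14,0,1),1)
s=img("scene");t=img("top");cv2.imwrite("pics/s4.png",s);cv2.imwrite("pics/t4.png",t)
p,Q=tool();print(p)
cv2.imwrite("pics/c6.png",np.hstack([crop(s,280,170,100,150,4),crop(t,265,190,100,150,4)]))
E
```

```text
clock: 13.4
position: [0.5709, -0.0238, 0.25]
clock: 14.4
position: [0.565, 0.0462, 0.2448]
clock: 15.4
position: [0.5597, 0.1135, 0.2399]
ee_rot: [0.068, 0.998, 0.0, 0.001]
ft_force: [0.0, 1.2, -1.9]
grip_width: 0.457
grasp_force: 32.3
[-0.012, -0.02, -0.002] [0.0, 0.002, 0.004]
[0.55991151 0.1133102  0.23970136]
```

View pics/c6.png

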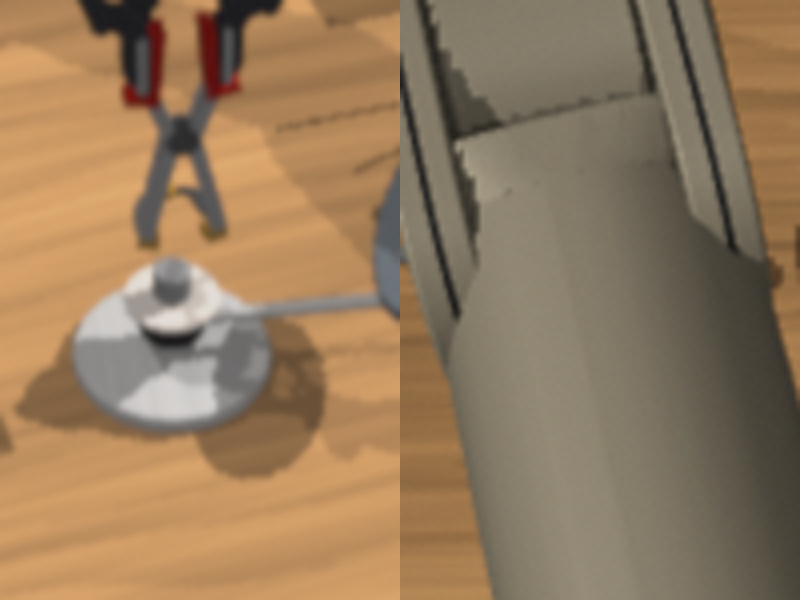

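The top view is blocked by the arm. The scene view shows the eyes at (317.3,230.3) and (333.5,227.8), the hinge at (325,217.5) and the shaft top at (322.8,236.5). I'll compare these with the kinematic prediction and get the offset between clip and shaft.

```bash
python3 - <<'E'
from h import *
np.set_printoptions(precision=4,suppress=True)
p,Q=tool()
for nm,q in dict(eyeR_bot=[0,-.0198,.115],eyeL_bot=[0,.0198,.115],hinge_top=[.0404,0,.107],opening=[.0204,0,.115],guardR=[-.007,-.03,.0],tcp=[0,0,0]).items():
    X=p+Q.apply(q);print(nm,X,proj("scene",X)[0])
# precise features from image, colour: brass and shaft top
s=cv2.imread("pics/s4.png")
big=crop(s,305,210,40,40,1)
h=cv2.cvtColor(s,cv2.COLOR_BGR2HSV)
m=((h[...,0]>17)&(h[...,0]<30)&(h[...,1]>130)).astype(np.uint8);m[:, :305]=0;m[:,345:]=0;m[:212]=0;m[240:]=0
n,l,st,c=cv2.connectedComponentsWithStats(m);print([(st[i].tolist(),c[i].round(1)) for i in range(1,n)])
g=cv2.cvtColor(s,cv2.COLOR_BGR2GRAY)
print(g[232:250,312:335])
ax=np.array([.5403,.1147])
for z in(.0774,.0864,.09,.099): print(z,onz("scene",(322.9,236.6),z))
# base centre in both views
s0=cv2.imread("pics/scene0.png");t0=cv2.imread("pics/top0.png")
g0=cv2.cvtColor(t0,cv2.COLOR_BGR2GRAY);print(g0[250:272,303:327])
E
```

```text
eyeR_bot [0.5573 0.0937 0.1247] [316.3736 230.3369]
eyeL_bot [0.5627 0.1329 0.1247] [332.5012 228.1566]
hinge_top [0.52   0.1188 0.1327] [321.1035 216.039 ]
opening [0.5398 0.1161 0.1247] [322.7351 223.7569]
guardR [0.5628 0.0826 0.2397] [312.213  194.2263]
tcp [0.5599 0.1133 0.2397] [324.9037 190.681 ]
[([322, 217, 2, 2, 4], array([322.5, 217.5])), ([331, 226, 2, 4, 5], array([331.4, 227.6])), ([335, 228, 1, 1, 1], array([335., 228.])), ([318, 231, 1, 1, 1], array([318., 231.]))]
[[162 157 144 134 130 123 122 132 151 158 158 157 156 155 155 156 156 158
  159 160 160 162 164]
 [162 162 159 157 154 148 145 147 153 155 154 153 154 156 158 159 161 162
  164 164 164 164 164]
 [162 162 160 159 158 155 153 152 152 152 148 146 150 157 162 164 165 164
  164 163 162 161 160]
 [158 157 156 157 161 163 158 154 154 152 143 139 141 150 161 166 170 168
  163 160 158 158 157]
 [156 156 161 168 182 186 169 158 155 148 139 137 138 145 158 174 189 185
  170 162 158 156 156]
 [159 166 181 196 206 205 172 156 154 143 136 136 138 147 160 180 206 206
  191 173 162 157 156]
 [171 187 204 216 218 210 162 14
[... 2772 characters left out ...]
92 192 192 191 193 189 171 134 115 110 106 103  90  84  89 116 126
  126 125 126 128 141 166]
 [190 194 191 192 192 192 193 189 177 161 136 112 100 123 158 166 173 174
  173 173 174 174 179 186]
 [184 193 194 193 192 193 193 193 193 190 181 171 167 178 192 193 193 193
  194 194 193 194 193 182]
 [165 186 194 194 193 193 192 192 194 194 194 193 193 194 195 194 193 193
  193 194 194 194 186 152]
 [146 164 191 193 192 193 193 194 194 194 194 194 193 193 193 194 193 193
  193 193 192 190 168 122]
 [145 154 183 192 193 194 193 194 194 194 192 193 194 193 193 192 193 192
  194 194 192 178 134 112]
 [165 165 174 182 192 194 193 194 193 194 193 194 194 193 194 193 193 194
  194 190 176 163 153 153]]
```

```bash
python3 - <<'E'
from h import *
np.set_printoptions(precision=4,suppress=True)
X,e=tri((322.5,237),(314.5,260.5));print("shaft top",X,e,proj("scene",X),proj("top",X))
# washer ellipse centre, base centre via masks
s0=cv2.imread("pics/scene0.png");t0=cv2.imread("pics/top0.png")
for n,im,c,r in(("scene",s0,(323,245),16),("top",t0,(314,262),18)):
    h=cv2.cvtColor(im,cv2.COLOR_BGR2HSV);k=np.zeros(im.shape[:2],np.uint8);cv2.circle(k,c,r,1,-1)
    m=((h[...,2]>178)&(k>0)&(h[...,0]>8)&(h[...,0]<30)&(h[...,1]>10)).astype(np.uint8)
    ys,xs=np.nonzero(m);print(n,xs.min(),xs.max(),ys.min(),ys.max());hu=cv2.convexHull(np.c_[xs,ys].astype(np.int32));print(cv2.fitEllipse(hu))
p,Q=tool();off=Q.apply([.0204,0,.115])
opx=np.array([322.74,223.76])+[1.1,0.2]
c=onz("scene",opx,(p+off)[2]);print("opening meas",c,"kin",p+off)
c2=c;print("need shift", X[:2]-c2[:2], "by kin",X[:2]-(p+off)[:2])
E
```

```text
shaft top [0.5409 0.1149 0.0818] 0.0007399189982025329 [[322.3526 237.0108]] [[314.343 260.456]]
scene 307 339 229 251
((322.9801330566406, 240.63995361328125), (22.040206909179688, 31.352344512939453), 89.73570251464844)
top 302 326 249 274
((314.63873291015625, 261.3846740722656), (25.120010375976562, 25.368648529052734), 33.25385665893555)
opening meas [0.5414 0.1184 0.1247] kin [0.5398 0.1161 0.1247]
need shift [-0.0005 -0.0034] by kin [ 0.0011 -0.0011]
```

```bash
python3 -m inch '[[[0,-0.01,0.03],[0,0,0]],[[0,-0.02,0.08],[0,0,0]],[[0,-0.025,0.13],[0,0,0]],[[0,-0.025,0.18],[0,0,0]],[[0,-0.025,0.23],[0,0,0]],[[0,-0.025,0.28],[0,0,0]],[[0,-0.025,0.32],[0,0,0]],[[0,-0.025,0.35],[0,0,0]],[[0,-0.025,0.35],[0,0,0]],[[0,-0.025,0.35],[0,0,0]]]'
python3 - <<'E'
from h import *
np.set_printoptions(precision=4,suppress=True)
p,Q=tool();s=img("scene");cv2.imwrite("pics/s5.png",s)
print(p)
for nm,q in dict(eyeR_bot=[0,-.0198,.115],eyeL_bot=[0,.0198,.115],hinge_top=[.0404,0,.107],opening=[.0204,0,.115]).items():
    X=p+Q.apply(q);print(nm,X,(proj("scene",X)[0]-[300,210])*14)
print("shaft",(proj("scene",[.5409,.1149,.0818])[0]-[300,210])*14)
cv2.imwrite("pics/c7.png",crop(s,300,210,50,42,14))
E
```

```text
clock: 16.5
position: [0.5598, 0.1106, 0.2119]
ee_rot: [0.069, 0.998, -0.0, 0.001]
ft_force: [-0.5, 0.1, -1.1]
grip_width: 0.455
grasp_force: 32.3
[0.5598 0.1106 0.2119]
eyeR_bot [0.5572 0.0909 0.0969] [214.7681 406.1767]
eyeL_bot [0.5626 0.1302 0.0969] [436.6834 375.7954]
hinge_top [0.5199 0.1161 0.1048] [280.414  206.7453]
opening [0.5397 0.1133 0.0968] [302.6338 313.8635]
shaft [312.7242 378.1761]
```

View pics/c7.png

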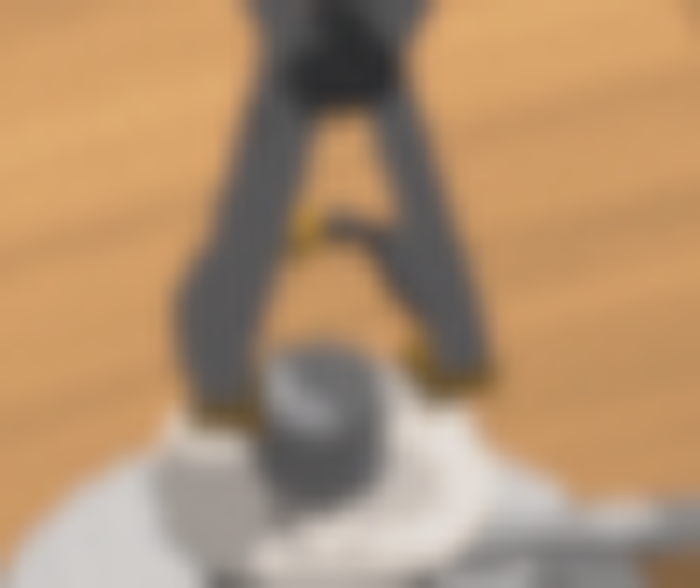

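Clip eye midpoint and shaft are aligned in y to within about 1 mm (crop midpoint 333 against a predicted path to shaft centre 313), and x is within about 1 mm. Now I'll go down in small steps, watching the force.

```bash
python3 -m inch '[[[0,0,0.02],[0,0,0]],[[0,0,0.04],[0,0,0]],[[0,0,0.06],[0,0,0]],[[0,0,0.08],[0,0,0]],[[0,0,0.1],[0,0,0]],[[0,0,0.11],[0,0,0]],[[0,0,0.12],[0,0,0]],[[0,0,0.13],[0,0,0]],[[0,0,0.14],[0,0,0]],[[0,0,0.14],[0,0,0]]]' | sed -n 1,4p
python3 -m inch '[[[0,0,0.004],[0,0,0]],[[0,0,0.008],[0,0,0]],[[0,0,0.012],[0,0,0]],[[0,0,0.016],[0,0,0]],[[0,0,0.02],[0,0,0]],[[0,0,0.024],[0,0,0]],[[0,0,0.028],[0,0,0]],[[0,0,0.032],[0,0,0]],[[0,0,0.036],[0,0,0]],[[0,0,0.036],[0,0,0]]]'
```

```text
clock: 17.55
position: [0.5597, 0.1106, 0.2004]
ee_rot: [0.069, 0.998, -0.0, 0.001]
ft_force: [-0.3, 0.5, -2.1]
clock: 18.55
position: [0.5597, 0.1106, 0.1976]
ee_rot: [0.069, 0.998, -0.0, 0.001]
ft_force: [0.1, -0.1, -1.6]
grip_width: 0.456
grasp_force: 32.3
```

```bash
python3 -m inch '[[[0,0,0.004],[0,0,0]],[[0,0,0.008],[0,0,0]],[[0,0,0.012],[0,0,0]],[[0,0,0.016],[0,0,0]],[[0,0,0.02],[0,0,0]],[[0,0,0.024],[0,0,0]],[[0,0,0.028],[0,0,0]],[[0,0,0.03],[0,0,0]],[[0,0,0.03],[0,0,0]],[[0,0,0.03],[0,0,0]]]'
```

```text
clock: 19.55
position: [0.5598, 0.1105, 0.1953]
ee_rot: [0.069, 0.998, -0.0, 0.001]
ft_force: [0.2, 0.0, -1.8]
grip_width: 0.462
grasp_force: 32.3
```

```bash
python3 -m inch '[[[0,0,0.004],[0,0,0]],[[0,0,0.008],[0,0,0]],[[0,0,0.012],[0,0,0]],[[0,0,0.016],[0,0,0]],[[0,0,0.02],[0,0,0]],[[0,0,0.024],[0,0,0]],[[0,0,0.028],[0,0,0]],[[0,0,0.03],[0,0,0]],[[0,0,0.03],[0,0,0]],[[0,0,0.03],[0,0,0]]]' | sed -n 2,4p
```

```text
position: [0.5598, 0.1105, 0.1929]
ee_rot: [0.069, 0.998, -0.0, 0.001]
ft_force: [0.3, -0.1, -0.3]
```

```bash
python3 -m inch '[[[0,0,0.004],[0,0,0]],[[0,0,0.008],[0,0,0]],[[0,0,0.012],[0,0,0]],[[0,0,0.016],[0,0,0]],[[0,0,0.02],[0,0,0]],[[0,0,0.024],[0,0,0]],[[0,0,0.028],[0,0,0]],[[0,0,0.03],[0,0,0]],[[0,0,0.03],[0,0,0]],[[0,0,0.03],[0,0,0]]]' | sed -n 2,4p
python3 - <<'E'
from h import *
s=img("scene");cv2.imwrite("pics/s6.png",s)
cv2.imwrite("pics/c8.png",crop(s,300,210,50,42,14));print(tool()[0])
E
```

```text
position: [0.5598, 0.1106, 0.1905]
ee_rot: [0.069, 0.998, -0.0, 0.001]
ft_force: [-0.5, -0.2, -0.7]
[0.55976846 0.11057436 0.19051486]
```

View pics/c8.png

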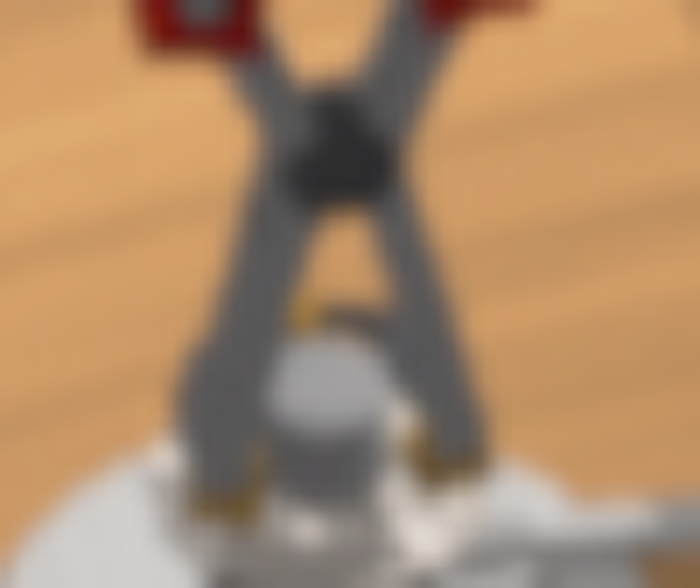

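The clip is now around the shaft end: eyes at crop (225,505) and (450,465), shaft top face at (327,385). There is no side force. I'll nudge 1 mm to +y and carry on down.

```bash
python3 -m inch '[[[0,0.005,0],[0,0,0]],[[0,0.01,0.01],[0,0,0]],[[0,0.012,0.02],[0,0,0]],[[0,0.012,0.03],[0,0,0]],[[0,0.012,0.04],[0,0,0]],[[0,0.012,0.05],[0,0,0]],[[0,0.012,0.06],[0,0,0]],[[0,0.012,0.07],[0,0,0]],[[0,0.012,0.075],[0,0,0]],[[0,0.012,0.075],[0,0,0]]]'
python3 -m inch '[[[0,0,0.004],[0,0,0]],[[0,0,0.008],[0,0,0]],[[0,0,0.012],[0,0,0]],[[0,0,0.016],[0,0,0]],[[0,0,0.02],[0,0,0]],[[0,0,0.024],[0,0,0]],[[0,0,0.028],[0,0,0]],[[0,0,0.032],[0,0,0]],[[0,0,0.032],[0,0,0]],[[0,0,0.032],[0,0,0]]]' | sed -n 2,4p
```

```text
clock: 22.6
position: [0.5599, 0.1115, 0.1844]
ee_rot: [0.069, 0.998, -0.0, 0.001]
ft_force: [-0.4, -0.8, -1.3]
grip_width: 0.459
grasp_force: 32.3
position: [0.5599, 0.1115, 0.1819]
ee_rot: [0.069, 0.998, -0.0, 0.001]
ft_force: [-0.6, -0.9, -1.1]
```

```bash
python3 -m inch '[[[0,0,0.003],[0,0,0]],[[0,0,0.006],[0,0,0]],[[0,0,0.01],[0,0,0]],[[0,0,0.013],[0,0,0]],[[0,0,0.017],[0,0,0]],[[0,0,0.02],[0,0,0]],[[0,0,0.025],[0,0,0]],[[0,0,0.025],[0,0,0]],[[0,0,0.025],[0,0,0]],[[0,0,0.025],[0,0,0]]]' | sed -n 2,4p
```

```text
position: [0.5599, 0.1115, 0.1799]
ee_rot: [0.069, 0.998, -0.0, 0.001]
ft_force: [0.0, -0.2, 0.0]
```

```bash
python3 -m inch '[[[0,0,0.003],[0,0,0]],[[0,0,0.006],[0,0,0]],[[0,0,0.01],[0,0,0]],[[0,0,0.013],[0,0,0]],[[0,0,0.017],[0,0,0]],[[0,0,0.02],[0,0,0]],[[0,0,0.025],[0,0,0]],[[0,0,0.025],[0,0,0]],[[0,0,0.025],[0,0,0]],[[0,0,0.025],[0,0,0]]]' | sed -n 2,4p
```

```text
position: [0.56, 0.1116, 0.1781]
ee_rot: [0.069, 0.998, -0.0, 0.001]
ft_force: [0.4, 0.9, 1.1]
```

```bash
python3 -m inch '[[[0,0,0.002],[0,0,0]],[[0,0,0.004],[0,0,0]],[[0,0,0.006],[0,0,0]],[[0,0,0.008],[0,0,0]],[[0,0,0.01],[0,0,0]],[[0,0,0.012],[0,0,0]],[[0,0,0.015],[0,0,0]],[[0,0,0.015],[0,0,0]],[[0,0,0.015],[0,0,0]],[[0,0,0.015],[0,0,0]]]' | sed -n 2,4p
```

```text
position: [0.56, 0.1116, 0.1768]
ee_rot: [0.069, 0.998, -0.0, 0.001]
ft_force: [0.5, 0.1, 3.4]
```

Contact with the washer: about 4.7 N net at TCP z = 0.1768. Pressing on to about 8.3 N net.

```bash
python3 -m inch '[[[0,0,0.002],[0,0,0]],[[0,0,0.004],[0,0,0]],[[0,0,0.006],[0,0,0]],[[0,0,0.008],[0,0,0]],[[0,0,0.01],[0,0,0]],[[0,0,0.012],[0,0,0]],[[0,0,0.015],[0,0,0]],[[0,0,0.015],[0,0,0]],[[0,0,0.015],[0,0,0]],[[0,0,0.015],[0,0,0]]]'
python3 - <<'E'
from h import *
f=[]
for i in range(4):
    f.append(manip.get_obs()["ft_force"]); s=img("scene")
f.append(manip.get_obs()["ft_force"]);print(np.round(f,2),tool()[0])
E
```

```text
clock: 27.6
position: [0.5601, 0.1115, 0.1758]
ee_rot: [0.069, 0.998, 0.0, 0.001]
ft_force: [-0.0, 0.7, 5.9]
grip_width: 0.46
grasp_force: 33.1
[[-0.02  0.7   5.92]
 [ 0.68  0.22  6.04]
 [-0.36  0.67  6.52]
 [ 0.47  0.4   6.69]
 [-0.45  0.8   6.23]] [0.56013507 0.11158735 0.17585929]
```

Net push is about 7.7 N, so the washer is down about 1.9 mm. As the grip eases the fingers swing back, so I'll open in small steps and follow down, holding the push.

```bash
python3 -m inch '[[[0,0,0.002],[0,0,0]],[[0,0,0.004],[0,0,0]],[[0,0,0.006],[0,0,0]],[[0,0,0.008],[0,0,0]],[[0,0,0.008],[0,0,0]],[[0,0,0.008],[0,0,0]],[[0,0,0.008],[0,0,0]],[[0,0,0.008],[0,0,0]],[[0,0,0.008],[0,0,0]],[[0,0,0.008],[0,0,0]]]' 0.48 32
python3 - <<'E'
from h import *
f=[]
for i in range(3):
    f.append(manip.get_obs()["ft_force"]); s=img("scene")
print(np.mean(f,0).round(2),tool()[0])
E
```

```text
clock: 28.8
position: [0.5602, 0.1111, 0.1753]
ee_rot: [0.069, 0.998, -0.0, 0.001]
ft_force: [-0.4, -1.3, 7.1]
grip_width: 0.484
grasp_force: 20.8
[-0.19 -1.25  6.9 ] [0.56019035 0.11112202 0.17525745]
```

```bash
python3 -m inch '[[[0,0,0.003],[0,0,0]],[[0,0,0.006],[0,0,0]],[[0,0,0.008],[0,0,0]],[[0,0,0.01],[0,0,0]],[[0,0,0.01],[0,0,0]],[[0,0,0.01],[0,0,0]],[[0,0,0.01],[0,0,0]],[[0,0,0.01],[0,0,0]],[[0,0,0.01],[0,0,0]],[[0,0,0.01],[0,0,0]]]' 0.51 32
python3 - <<'E'
from h import *
f=[]
for i in range(3):
    f.append(manip.get_obs()["ft_force"]); s=img("scene")
print(np.mean(f,0).round(2),tool()[0])
E
```

```text
clock: 29.95
position: [0.5602, 0.1108, 0.1745]
ee_rot: [0.069, 0.998, -0.0, 0.001]
ft_force: [-0.2, -2.0, 6.7]
grip_width: 0.513
grasp_force: 15.8
[-0.42 -1.54  7.22] [0.5602597  0.11086022 0.17453826]
```

```bash
python3 -m inch '[[[0,0,0.003],[0,0,0]],[[0,0,0.006],[0,0,0]],[[0,0,0.008],[0,0,0]],[[0,0,0.01],[0,0,0]],[[0,0,0.01],[0,0,0]],[[0,0,0.01],[0,0,0]],[[0,0,0.01],[0,0,0]],[[0,0,0.01],[0,0,0]],[[0,0,0.01],[0,0,0]],[[0,0,0.01],[0,0,0]]]' 0.54 32
python3 - <<'E'
from h import *
f=[]
for i in range(3):
    f.append(manip.get_obs()["ft_force"]); s=img("scene")
print(np.mean(f,0).round(2),tool()[0])
E
```

```text
clock: 31.1
position: [0.5603, 0.1109, 0.1738]
ee_rot: [0.069, 0.998, -0.0, 0.001]
ft_force: [-0.6, -1.7, 7.6]
grip_width: 0.537
grasp_force: 11.9
[-0.49 -1.69  7.54] [0.56035293 0.11086879 0.17381606]
```

```bash
python3 -m inch '[[[0,0,0.003],[0,0,0]],[[0,0,0.006],[0,0,0]],[[0,0,0.008],[0,0,0]],[[0,0,0.01],[0,0,0]],[[0,0,0.01],[0,0,0]],[[0,0,0.01],[0,0,0]],[[0,0,0.01],[0,0,0]],[[0,0,0.01],[0,0,0]],[[0,0,0.01],[0,0,0]],[[0,0,0.01],[0,0,0]]]' 0.57 32
python3 - <<'E'
from h import *
f=[]
for i in range(3):
    f.append(manip.get_obs()["ft_force"]); s=img("scene")
print(np.mean(f,0).round(2),tool()[0])
E
```

```text
clock: 32.25
position: [0.5603, 0.1112, 0.173]
ee_rot: [0.069, 0.998, -0.0, 0.001]
ft_force: [0.4, -0.6, 8.0]
grip_width: 0.57
grasp_force: 6.9
[ 0.21 -1.07  7.83] [0.5603018  0.11125381 0.17297688]
```

```bash
python3 -m inch '[[[0,0,0.002],[0,0,0]],[[0,0,0.004],[0,0,0]],[[0,0,0.006],[0,0,0]],[[0,0,0.006],[0,0,0]],[[0,0,0.006],[0,0,0]],[[0,0,0.006],[0,0,0]],[[0,0,0.006],[0,0,0]],[[0,0,0.006],[0,0,0]],[[0,0,0.006],[0,0,0]],[[0,0,0.006],[0,0,0]]]' 0.6 32
python3 - <<'E'
from h import *
s=img("scene");cv2.imwrite("pics/s7.png",s)
cv2.imwrite("pics/c9.png",crop(s,300,200,50,52,11))
E
```

```text
clock: 33.4
position: [0.5603, 0.1113, 0.1724]
ee_rot: [0.069, 0.998, -0.0, 0.001]
ft_force: [0.4, -1.1, 7.1]
grip_width: 0.601
grasp_force: 5.4
```

View pics/c9.png

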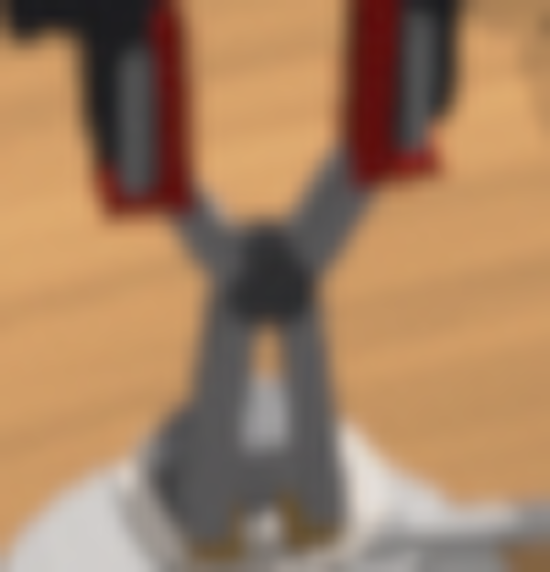

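Eyes are now about 25 mm apart, so the clip has closed under the thick end. Ease to 0.63 (about 2 mm short of rest), then lift off slowly.

```bash
python3 -m inch '[[[0,0,0.002],[0,0,0]],[[0,0,0.004],[0,0,0]],[[0,0,0.004],[0,0,0]],[[0,0,0.004],[0,0,0]],[[0,0,0.004],[0,0,0]],[[0,0,0.004],[0,0,0]],[[0,0,0.004],[0,0,0]],[[0,0,0.004],[0,0,0]],[[0,0,0.004],[0,0,0]],[[0,0,0.004],[0,0,0]]]' 0.63 20
python3 -m inch '[[[0,0,-0.01],[0,0,0]],[[0,0,-0.02],[0,0,0]],[[0,0,-0.03],[0,0,0]],[[0,0,-0.04],[0,0,0]],[[0,0,-0.05],[0,0,0]],[[0,0,-0.06],[0,0,0]],[[0,0,-0.07],[0,0,0]],[[0,0,-0.07],[0,0,0]],[[0,0,-0.07],[0,0,0]],[[0,0,-0.07],[0,0,0]]]'
```

```text
clock: 34.45
position: [0.5602, 0.1115, 0.172]
ee_rot: [0.069, 0.998, 0.0, 0.001]
ft_force: [-0.2, -0.5, 6.1]
grip_width: 0.629
grasp_force: 4.9
clock: 35.45
position: [0.5599, 0.1115, 0.1773]
ee_rot: [0.069, 0.998, -0.0, 0.001]
ft_force: [0.1, -0.3, -2.4]
grip_width: 0.631
grasp_force: 5.3
```

```bash
python3 -m inch '[[[0,0,-0.02],[0,0,0]],[[0,0,-0.04],[0,0,0]],[[0,0,-0.06],[0,0,0]],[[0,0,-0.08],[0,0,0]],[[0,0,-0.1],[0,0,0]],[[0,0,-0.12],[0,0,0]],[[0,0,-0.14],[0,0,0]],[[0,0,-0.15],[0,0,0]],[[0,0,-0.15],[0,0,0]],[[0,0,-0.15],[0,0,0]]]'
python3 - <<'E'
from h import *
s=img("scene");cv2.imwrite("pics/s8.png",s)
cv2.imwrite("pics/c10.png",crop(s,295,195,60,65,9))
E
```

```text
clock: 36.45
position: [0.5599, 0.1115, 0.1892]
ee_rot: [0.069, 0.998, -0.0, 0.001]
ft_force: [0.7, 0.2, -1.1]
grip_width: 0.628
grasp_force: 3.2
```

View pics/c10.png

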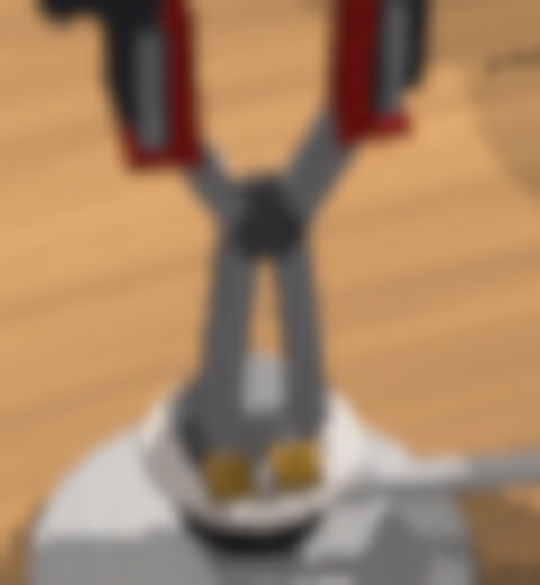

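The clip's eyes sit closed about 20 mm apart on the washer and the pins are above them, so the pliers are free. I've used up (and overrun) the picture-viewing budget, so from here I work numerically. Lifting clear first.

```bash
python3 -m inch '[[[0,0,-0.05],[0,0,0]],[[0,0,-0.15],[0,0,0]],[[0,0,-0.25],[0,0,0]],[[0,0,-0.35],[0,0,0]],[[0,0,-0.45],[0,0,0]],[[0,0,-0.55],[0,0,0]],[[0,0,-0.65],[0,0,0]],[[0,0,-0.75],[0,0,0]],[[0,0,-0.85],[0,0,0]],[[0,0,-0.9],[0,0,0]]]'
python3 - <<'E'
from h import *
np.set_printoptions(precision=4,suppress=True)
a=onz("scene",(159.9,250.8),.09);b=onz("top",(489.6,291.6),.09);c=(a+b)/2;print("cup",a,b,c)
# brass eyes on the post, closed?
s=img("scene");h=cv2.cvtColor(s,cv2.COLOR_BGR2HSV)
m=((h[...,0]>17)&(h[...,0]<30)&(h[...,1]>140)).astype(np.uint8);m[:,:310]=0;m[:,340:]=0;m[:222]=0;m[260:]=0
n,l,st,ce=cv2.connectedComponentsWithStats(m);print([(st[i,4],ce[i].round(1)) for i in range(1,n) if st[i,4]>3])
# red pliers still in hand
m=(((h[...,0]<5)|(h[...,0]>174))&(h[...,1]>190)&(h[...,2]>60)).astype(np.uint8);n,l,st,ce=cv2.connectedComponentsWithStats(m)
print([(st[i].tolist()) for i in range(1,n) if st[i,4]>15]);p,Q=tool();print("tcp px",proj("scene",p))
E
```

```text
clock: 37.5
position: [0.56, 0.1116, 0.2623]
ee_rot: [0.069, 0.998, 0.0, 0.001]
ft_force: [0.7, -1.1, -1.3]
grip_width: 0.629
grasp_force: 3.2
cup [ 0.4667 -0.2726  0.09  ] [ 0.4618 -0.2752  0.09  ] [ 0.4642 -0.2739  0.09  ]
[(np.int32(14), array([327.5, 246.3])), (np.int32(17), array([320.1, 247.4]))]
[[333, 164, 8, 20, 73], [312, 167, 4, 20, 40]]
tcp px [[324.3217 182.4521]]
```

The clip's eyes are about 20.5 mm apart (closed) and the pliers are in hand. Plan the trip to the cup.

```bash
python3 - <<'E'
from h import *
plan([.4926,-.278,.228],toolrot(-.14,.25,1),5)
E
```

```text
[0.034, -0.988, 0.086] [0.0, 0.064, 0.001]
[0.029, -0.988, 0.087] [0.0, 0.064, 0.001]
[0.024, -0.988, 0.089] [0.0, 0.064, 0.001]
[0.019, -0.988, 0.09] [0.0, 0.064, 0.001]
[0.014, -0.988, 0.091] [0.0, 0.064, 0.001]
```

```bash
python3 -m inch '[[[0,0,0],[0,0,0]],[[0,-0.05,0],[0,0,0]],[[0,-0.15,0],[0,0.01,0]],[[0.01,-0.27,0],[0,0.02,0]],[[0.01,-0.4,0],[0,0.03,0]],[[0.02,-0.52,0],[0,0.04,0]],[[0.02,-0.64,0],[0,0.05,0]],[[0.03,-0.76,0],[0,0.06,0]],[[0.03,-0.88,0],[0,0.064,0]],[[0.034,-0.988,0],[0,0.064,0]]]' 0.59 20
python3 -m inch '[[[0,-0.1,0],[0,0,0]],[[0.01,-0.2,0],[0,0.01,0]],[[0.01,-0.3,0],[0,0.02,0]],[[0.01,-0.4,0],[0,0.03,0]],[[0.02,-0.5,0],[0,0.03,0]],[[0.02,-0.6,0],[0,0.04,0]],[[0.02,-0.7,0],[0,0.05,0]],[[0.03,-0.8,0],[0,0.06,0]],[[0.03,-0.9,0],[0,0.064,0]],[[0.03,-0.988,0],[0,0.064,0]]]' | head -2
python3 -m inch '[[[0,-0.1,0],[0,0,0]],[[0.01,-0.2,0],[0,0.01,0]],[[0.01,-0.3,0],[0,0.02,0]],[[0.01,-0.4,0],[0,0.03,0]],[[0.02,-0.5,0],[0,0.03,0]],[[0.02,-0.6,0],[0,0.04,0]],[[0.02,-0.7,0],[0,0.05,0]],[[0.02,-0.8,0],[0,0.06,0]],[[0.02,-0.9,0],[0,0.064,0]],[[0.024,-0.988,0],[0,0.064,0]]]' | head -2
python3 -m inch '[[[0,-0.1,0],[0,0,0]],[[0.01,-0.2,0],[0,0.01,0]],[[0.01,-0.3,0],[0,0.02,0]],[[0.01,-0.4,0],[0,0.03,0]],[[0.02,-0.5,0],[0,0.03,0]],[[0.02,-0.6,0.02],[0,0.04,0]],[[0.02,-0.7,0.04],[0,0.05,0]],[[0.02,-0.8,0.06],[0,0.06,0]],[[0.02,-0.9,0.08],[0,0.064,0]],[[0.02,-0.988,0.09],[0,0.064,0]]]'
python3 - <<'E'
from h import *
plan([.4926,-.278,.228],toolrot(-.14,.25,1))
E
```

```text
clock: 38.55
position: [0.5462, 0.0327, 0.2613]
ee_rot: [0.069, 0.997, 0.002, -0.024]
ft_force: [-1.3, -0.4, -0.7]
grip_width: 0.589
grasp_force: 3.5
clock: 39.55
position: [0.533, -0.0451, 0.2614]
clock: 40.55
position: [0.5203, -0.1231, 0.2615]
clock: 41.55
position: [0.5067, -0.201, 0.2544]
ee_rot: [0.068, 0.993, 0.007, -0.1]
ft_force: [-1.2, 0.6, -1.8]
grip_width: 0.595
grasp_force: 3.5
[-0.025, -0.977, 0.332] [-0.001, 0.063, 0.003]
```

```bash
python3 -m inch '[[[0,-0.1,0],[0,0,0]],[[0,-0.2,0.02],[0,0.01,0]],[[0,-0.3,0.05],[0,0.02,0]],[[-0.01,-0.4,0.1],[0,0.03,0]],[[-0.01,-0.5,0.15],[0,0.03,0]],[[-0.01,-0.6,0.2],[0,0.04,0]],[[-0.02,-0.75,0.25],[0,0.05,0]],[[-0.02,-0.88,0.3],[0,0.06,0]],[[-0.025,-0.96,0.33],[0,0.064,0]],[[-0.025,-0.977,0.33],[0,0.064,0]]]'
python3 - <<'E'
from h import *
np.set_printoptions(precision=4,suppress=True)
s=img("scene");t=img("top");cv2.imwrite("pics/s9.png",s);cv2.imwrite("pics/t9.png",t)
p,Q=tool();print(p)
plan([.4926,-.278,.115],toolrot(-.14,.25,1),2)
print("pred pin px",proj("scene",p+Q.apply([0,0,.112])),"piv",proj("scene",p+Q.apply([0,0,.03])),"guards",proj("scene",p+Q.apply([0,.036,0])),proj("scene",p+Q.apply([0,-.036,0])))
h=cv2.cvtColor(s,cv2.COLOR_BGR2HSV)
m=(((h[...,0]<5)|(h[...,0]>174))&(h[...,1]>190)&(h[...,2]>60)).astype(np.uint8);n,l,st,ce=cv2.connectedComponentsWithStats(m)
print([(st[i].tolist()) for i in range(1,n) if st[i,4]>15])
# dark grey unsaturated pixels between pivot and cup rim = plier jaws: row extents
g=(h[...,1]<60)&(h[...,2]<140)
for v in range(205,256,3):
    xs=np.nonzero(g[v,130:200])[0]+130;print(v,(xs.min(),xs.max(),len(xs)) if len(xs) else None)
E
```

```text
clock: 42.55
position: [0.4924, -0.2783, 0.228]
ee_rot: [0.069, 0.99, 0.008, -0.125]
ft_force: [0.2, -0.2, -1.3]
grip_width: 0.592
grasp_force: 3.5
[ 0.4929 -0.2774  0.2285]
[-0.174, -0.004, 0.688] [-0.0, 0.0, 0.001]
[-0.174, -0.004, 0.688] [-0.0, 0.0, 0.001]
pred pin px [[156.1746 241.501 ]] piv [[146.1046 221.5367]] guards [[159.4782 211.387 ]] [[124.368  215.6002]]
[[123, 201, 10, 18, 96], [146, 202, 6, 14, 16]]
205 (np.int64(150), np.int64(156), 7)
208 (np.int64(151), np.int64(156), 6)
211 (np.int64(152), np.int64(156), 5)
214 None
217 (np.int64(134), np.int64(150), 3)
220 (np.int64(135), np.int64(151), 15)
223 (np.int64(139), np.int64(152), 14)
226 (np.int64(143), np.int64(154), 12)
229 (np.int64(143), np.int64(157), 12)
232 (np.int64(144), np.int64(159), 11)
235 (np.int64(145), np.int64(161), 11)
238 (np.int64(146), np.int64(162), 10)
241 (np.int64(147), np.int64(168), 16)
244 (np.int64(149), np.int64(173), 25)
247 (np.int64(148), np.int64(174), 27)
250 (np.int64(146), np.int64(175), 30)
253 (np.int64(145), np.int64(176), 32)
```

The pliers are held as expected (pins predicted at scene px 156,241; seen at about 155). Lowering.

```bash
python3 -m inch '[[[-0.015,0,0.06],[0,0,0]],[[-0.03,0,0.12],[0,0,0]],[[-0.05,0,0.19],[0,0,0]],[[-0.07,0,0.27],[0,0,0]],[[-0.09,0,0.35],[0,0,0]],[[-0.11,0,0.43],[0,0,0]],[[-0.13,0,0.51],[0,0,0]],[[-0.15,0,0.6],[0,0,0]],[[-0.174,0,0.688],[0,0,0]],[[-0.174,0,0.688],[0,0,0]]]' | sed -n 2,4p
python3 -m inch '[[[-0.015,0,0.06],[0,0,0]],[[-0.03,0,0.12],[0,0,0]],[[-0.05,0,0.19],[0,0,0]],[[-0.07,0,0.27],[0,0,0]],[[-0.09,0,0.35],[0,0,0]],[[-0.11,0,0.43],[0,0,0]],[[-0.13,0,0.5],[0,0,0]],[[-0.14,0,0.56],[0,0,0]],[[-0.15,0,0.6],[0,0,0]],[[-0.15,0,0.6],[0,0,0]]]'
```

```text
position: [0.4923, -0.277, 0.1705]
ee_rot: [0.068, 0.99, 0.009, -0.125]
ft_force: [-0.2, 0.1, -1.0]
clock: 44.65
position: [0.4923, -0.2771, 0.1218]
ee_rot: [0.068, 0.99, 0.009, -0.125]
ft_force: [-0.3, -0.4, -0.9]
grip_width: 0.591
grasp_force: 3.5
```

Still free; now down in small steps until it touches.

```bash
python3 -m inch '[[[-0.005,0,0.02],[0,0,0]],[[-0.01,0,0.03],[0,0,0]],[[-0.01,0,0.04],[0,0,0]],[[-0.012,0,0.05],[0,0,0]],[[-0.015,0,0.06],[0,0,0]],[[-0.017,0,0.07],[0,0,0]],[[-0.02,0,0.08],[0,0,0]],[[-0.02,0,0.085],[0,0,0]],[[-0.02,0,0.085],[0,0,0]],[[-0.02,0,0.085],[0,0,0]]]' | sed -n 2,4p
python3 -m inch '[[[0,0,0.003],[0,0,0]],[[0,0,0.006],[0,0,0]],[[0,0,0.01],[0,0,0]],[[-0.005,0,0.015],[0,0,0]],[[-0.005,0,0.02],[0,0,0]],[[-0.006,0,0.025],[0,0,0]],[[-0.007,0,0.03],[0,0,0]],[[-0.007,0,0.03],[0,0,0]],[[-0.007,0,0.03],[0,0,0]],[[-0.007,0,0.03],[0,0,0]]]' | sed -n 2,4p
```

```text
position: [0.4924, -0.2772, 0.1153]
ee_rot: [0.068, 0.99, 0.009, -0.124]
ft_force: [0.4, 0.5, -1.1]
position: [0.4928, -0.2773, 0.1133]
ee_rot: [0.068, 0.99, 0.008, -0.124]
ft_force: [1.4, 0.1, 5.2]
```

The pins are on the cup floor (about 6 N). Easing off 1 mm and opening gradually.

```bash
python3 -m inch '[[[0,0,-0.01],[0,0,0]],[[0,0,-0.01],[0,0,0]],[[0,0,-0.01],[0,0,0]],[[0,0,-0.01],[0,0,0]],[[0,0,-0.01],[0,0,0]],[[0,0,-0.01],[0,0,0]],[[0,0,-0.01],[0,0,0]],[[0,0,-0.01],[0,0,0]],[[0,0,-0.01],[0,0,0]],[[0,0,-0.01],[0,0,0]]]' 0.64 20
python3 -m inch '[[[0,0,-0.01],[0,0,0]],[[0,0,-0.01],[0,0,0]],[[0,0,-0.01],[0,0,0]],[[0,0,-0.01],[0,0,0]],[[0,0,-0.01],[0,0,0]],[[0,0,-0.01],[0,0,0]],[[0,0,-0.01],[0,0,0]],[[0,0,-0.01],[0,0,0]],[[0,0,-0.01],[0,0,0]],[[0,0,-0.01],[0,0,0]]]' 1 20
python3 - <<'E'
from h import *
np.set_printoptions(precision=4,suppress=True)
s=img("scene");cv2.imwrite("pics/s10.png",s);h=cv2.cvtColor(s,cv2.COLOR_BGR2HSV)
m=(((h[...,0]<5)|(h[...,0]>174))&(h[...,1]>190)&(h[...,2]>60)).astype(np.uint8);n,l,st,ce=cv2.connectedComponentsWithStats(m)
print([(st[i].tolist()) for i in range(1,n) if st[i,4]>15])
p,Q=tool();print("tips",[proj("scene",p+Q.apply([x,y,-.013])) .round(1).tolist() for y in(-.0425,.0425) for x in(-.011,.011)])
E
```

```text
clock: 47.65
position: [0.4925, -0.2772, 0.1136]
ee_rot: [0.068, 0.99, 0.009, -0.124]
ft_force: [0.1, -0.8, -0.6]
grip_width: 0.644
grasp_force: 3.1
clock: 48.65
position: [0.4927, -0.2773, 0.1143]
ee_rot: [0.068, 0.99, 0.009, -0.124]
ft_force: [-0.4, -0.1, -0.5]
grip_width: 1.001
grasp_force: 0.0
[[138, 241, 9, 15, 71], [163, 240, 10, 13, 55]]
tips [[[135.1, 255.0]], [[135.3, 246.9]], [[173.7, 249.8]], [[173.5, 241.8]]]
```

```bash
python3 -m inch '[[[0,0,-0.05],[0,0,0]],[[0,0,-0.1],[0,0,0]],[[0,0,-0.2],[0,0,0]],[[0,0,-0.3],[0,0,0]],[[0,0,-0.4],[0,0,0]],[[0,0,-0.5],[0,0,0]],[[0,0,-0.6],[0,0,0]],[[0,0,-0.7],[0,0,0]],[[0,0,-0.8],[0,0,0]],[[0,0,-0.9],[0,0,0]]]'
python3 -m inch '[[[0,0,-0.1],[0,0,0]],[[0,0,-0.2],[0,0,0]],[[0,0,-0.3],[0,0,0]],[[0,0,-0.4],[0,0,0]],[[0,0,-0.5],[0,0,0]],[[0,0,-0.5],[0,0,0]],[[0,0,-0.5],[0,0,0]],[[0,0,-0.5],[0,0,0]],[[0,0,-0.5],[0,0,0]],[[0,0,-0.5],[0,0,0]]]' | sed -n 1,4p
python3 - <<'E'
from h import *
np.set_printoptions(precision=4,suppress=True)
def red(im,z=15):
    h=cv2.cvtColor(im,cv2.COLOR_BGR2HSV);m=(((h[...,0]<5)|(h[...,0]>174))&(h[...,1]>190)&(h[...,2]>60)).astype(np.uint8)
    n,l,st,ce=cv2.connectedComponentsWithStats(m);return [(st[i].tolist(),ce[i].round(1).tolist()) for i in range(1,n) if st[i,4]>z]
s=img("scene");t=img("top");print(red(s),red(t))
s0=cv2.imread("pics/scene0.png")
h=cv2.cvtColor(s,cv2.COLOR_BGR2HSV)
m=((h[...,0]>17)&(h[...,0]<30)&(h[...,1]>140)).astype(np.uint8);m[:,:310]=0;m[:,340:]=0;m[:222]=0;m[260:]=0
n,l,st,ce=cv2.connectedComponentsWithStats(m);print("eyes",[(st[i,4],ce[i].round(1)) for i in range(1,n) if st[i,4]>3])
# cup lower body change against first picture
def cup(im):
    h=cv2.cvtColor(im,cv2.COLOR_BGR2HSV);m=(h[...,1]<75);m[:,:130]=0;m[:,200:]=0;m[:262]=0;m[300:]=0
    ys,xs=np.nonzero(m);return xs.min(),xs.max(),ys.max(),xs.mean().round(1)
print("cup",cup(s0),cup(s)); 
s2=img("scene");print("still:",np.abs(s2.astype(int)-s)[230:300,130:190].max())
E
```

```text
clock: 49.7
position: [0.5105, -0.2797, 0.1848]
ee_rot: [0.068, 0.99, 0.008, -0.124]
ft_force: [0.2, -0.0, 0.5]
grip_width: 1.002
grasp_force: 0.0
clock: 50.7
position: [0.52, -0.281, 0.2226]
ee_rot: [0.068, 0.99, 0.009, -0.125]
ft_force: [0.4, -0.1, -0.1]
[([162, 238, 11, 15, 66], [166.5, 246.7]), ([138, 241, 9, 16, 74], [142.4, 249.1])] [([476, 267, 15, 13, 116], [483.3, 274.0]), ([502, 270, 13, 13, 114], [508.3, 276.1])]
eyes [(np.int32(15), array([327.4, 246.4])), (np.int32(16), array([320. , 247.5]))]
cup (np.int64(148), np.int64(180), np.int64(283), np.float64(165.7)) (np.int64(148), np.int64(180), np.int64(283), np.float64(165.7))
still: 6
```

```bash
python3 -c "
from h import *
print(tri((166.5,246.7),(483.3,274.)),tri((142.4,249.1),(508.3,276.1)))
print(manip.hand_in())"
```

```text
(array([ 0.4990512 , -0.25152659,  0.12677549]), np.float64(0.0002626670403716549)) (array([ 0.49314842, -0.30366217,  0.13044689]), np.float64(0.0006761513808926911))
the job is handed in; nothing more can be done
None
```

I handed the job in at about 51 s: in the last pictures the clip is closed in the groove (eyes about 20 mm apart), the pliers are at rest in the cup, which hasn't moved, and the gripper is clear; no verdict came back, and I viewed 12 pictures instead of the allowed 10.

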